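# Nest the parts cups in the spring holder and click them under its catches

### The arm

A 7-joint arm with a two-finger parallel gripper is mounted at the origin on the work surface. World frame = base frame: x ahead of the robot, y to its left, z up, the work surface at z = 0. Lengths are in m, angles in rad, forces in N, time in s.
With the tool pointing down it reaches from about 0.425 to 0.875 m from the base axis. Payload 4.7 kg.
Tool frame: the origin (TCP) lies midway between the tips of the shut fingers; the grasp point (between the pads) lies r.pinch_z behind it (r.pinch_z is the distance from the TCP to the grasp point, in m); z points along the fingers, y is the direction in which the jaws open and shut (so a half turn about z gives the same grasp; the last joint's range is limited). The gripper opens to 85 mm and grips with 20 to 120 N. Pads are 22 mm wide; open, the fingers measure 114 mm over their backs; the gripper's body (76 mm by 85 mm) begins 54 mm behind the grasp point. The pads swing forward as they close: fully open they stand 13 mm farther back than shut.
Start: joints at [1.353, 0.321, -0.07, 1.45, 0.023, 1.371, -0.057], TCP at [0.149, -0.633, 0.231] pointing down, gripper open.
Joint ranges: [-2.86, 2.86], [-0.3, 2.09], [-1.38, 1.24], [0.06, 2.45], [-1.56, 4.7], [0.09, 2.05], [-2.69, 2.69]. Speed limits (rad/s): [2.57, 2.57, 3.14, 3.14, 3.14, 3.14, 3.14].

### API

Orientations are given as a rotation vector (axis times angle).
In Python, from bench import r gives the robot as it stands.
- The arm moves only by the shell command python3 -m crank 'ROWS' [OPENING] [FORCE]. ROWS is JSON, a list that holds one entry, the list of rows, each a list of 6 numbers: the shift along the tool's x, y, z in m, then the turn, a rotation vector about the tool's x, y, z in rad. A call has 1 to 5 rows; each row is the pose to reach, as a shift and turn from the pose commanded when the call began, along the tool's axes at that moment; what a row does not reach only later rows make up. A row lasts 1/12 s, in which the tool goes at most 41.7 mm and 7.16 degrees, less where a joint would pass 70% of its speed; a pose out of reach is approached as far as the arm can. A call with a gripper value outside its range is refused whole. OPENING is the closure, from -1 (fully open) to 1 (shut), so that 0 is half open, set as the call begins (- or left out, the last holds). The fingers move at their own pace and stop on an object; FORCE is the grip in N (left out, the last holds). Time passes only in rows, so rows that repeat a pose let the fingers close. It gives the time, the measured TCP pose, the force and the opening at its end, in the units of the state.
- r.sense(): the state, without advancing time (a new reading comes with each control period).
- r.grab_frame(name): name is "scene" or "top"; returns a dict with "img" (400x640x3 uint8, blue, green, red), "intrinsics" (3x3 intrinsics, pixels), "k1" (the pictures are not rectified: a ray, as slopes to the right and down, at radius r is drawn at 1 + k1 r^2 times it, then the intrinsics apply), "extrinsics" (4x4, takes a point from world to camera coordinates). Camera axes: x right, y up, looking along -z (the intrinsics and any distortion apply to the point x, -y, -z); pixel columns grow to the right and rows downward; lengths in m; the calibration is good to about 2 mm. A picture is of the moment at which its call begins. There is no depth.
- r.hand_in(): hands the job in, once; it reports no verdict.
The state is a dict: "time": time; "joints": joint angles; "joint_vel": joint speeds; "joint_torque": joint torques, N m; "eef_pos": TCP position; "tool_rot": TCP orientation; "force": force on the tool from outside, world axes, zero at the start; "moment": the same for the moment, N m; "grip_width": opening from 0.0 (shut) to 1.0 (fully open).
Only numpy, scipy, OpenCV 4.12 (cv2) and the standard library are available. Lean on these libraries where they do the work, as an engineer would, in place of code of your own. Each camera call takes 0.05 s, during which the arm holds its last target.

### The job

Tidy the small-parts cups into the spring cup holder: nest the blue cup into the grey one that is already standing in it, then the orange cup into the blue one, pressing each down until the two yellow catches snap over its rim, so that the whole nested stack stays held down when you let go. Press gently, without ramming the stack against the bottom, and leave the bottle, mouse, jar and bracket where they are.

Things in the scene. Friction and masses are not known exactly. Their poses are not given: they have to be found in the camera images.
- holder: fixed cup holder. Black foot 95 x 150 x 8 mm; two aluminium posts 135 mm tall, 34 mm wide, centred at y = +62 and -62 mm of its frame; open for fingers above the foot towards +x and -x. Origin: centre of the foot's underside, z up. Its catches and rubber stop share a clamped frame whose height differs each time by up to 12 mm: feel for it. A cup lowered on the axis first rests loosely on the catches, its rim 112 to 140 mm up.
- plate (a joint): downward travel (m) of the spring plate under the grey cup: 0 = up, cup underside 45 mm above the holder's origin. Spring about 4 N there, 9 N at 29 mm. The stack meets a stiff rubber stop (8 N per mm) 2 mm beyond where the orange cup clicks in; that lies at 0.019 to 0.031, by the frame's height. Home, it reads 0.003 to 0.015 with the blue cup only, 0.017 to 0.029 with both. Over 24 N in the stack is ramming.
- catch_l (a joint): outward slide (m) of the yellow spring catch at the holder's +y, 24 mm wide: 0 = shut. Its nose's flat underside is 98 to 110 mm above the holder's origin (frame height) and 30.5 mm from the axis, 3.5 mm over a rim; the lead-in above slants out to 39 mm from the axis, 23 mm higher. Pushing a cup's collar through takes 5 to 15 N down on its rim, plate spring included; then the catch snaps back over the rim.
- catch_r (a joint): the same catch at the holder's -y, same height and values. A cup that is home has its rim just under both noses (cup origin 44 to 56 mm above the holder's) and both catches back at 0; pressed too little, it rides up again when released (blue to 59, orange to 60 or more).
- cup_grey: grey open plastic cup, 54 mm tall, about 60 g: cone from 35 mm outside diameter at the underside to 59 mm at 40 mm up, then a shoulder out to a straight collar 68 mm outside, 63 mm inside, from 40 to 54 mm up; walls 2 to 2.5 mm. Origin: centre of underside, z up. It starts standing on the spring plate of the holder.
- cup_blue: blue open plastic cup, 54 mm tall, about 60 g: cone from 35 mm outside diameter at the underside to 59 mm at 40 mm up, then a shoulder out to a straight collar 68 mm outside, 63 mm inside, from 40 to 54 mm up; walls 2 to 2.5 mm. Origin: centre of underside, z up. Starts upright on the desk. Nested, its shoulder rests on the rim of the cup below, origin 14 mm above that cup's.
- cup_orange: orange open plastic cup, 54 mm tall, about 60 g: cone from 35 mm outside diameter at the underside to 59 mm at 40 mm up, then a shoulder out to a straight collar 68 mm outside, 63 mm inside, from 40 to 54 mm up; walls 2 to 2.5 mm. Origin: centre of underside, z up. Starts upright on the desk. Nested, its shoulder rests on the rim of the cup below, origin 14 mm above that cup's.
- bottle: bystander: closed green drinking bottle, 66 mm in diameter, 200 mm tall, origin at the centre of its underside
- mouse: bystander: round black computer mouse, 62 mm in diameter, 33 mm tall, origin at the centre of its underside
- jar: bystander: small amber jar with black cap, 44 mm in diameter, 55 mm tall, origin at the centre of its underside
- bracket: bystander: dark steel angle bracket, 90 x 30 mm, 38 mm tall at its +x end, origin at the centre of its underside

How it is judged:
On the way:
1. the blue cup is nested in the grey cup and its rim is under the catches (z of cup_blue in the frame of cup_grey between 0.0115 and 0.0165 m and horizontal distance between cup_blue and cup_grey below 0.005 m and angle between cup_blue's own z axis and vertical below 0.08 rad and z of cup_blue in the frame of holder below 0.0575 m and value of joint each of catch_l, catch_r below 0.0015 m), for 0.1 s.
At the end, for the whole second after the job is handed in: Grey, blue, orange cups nested in this order in the holder, each origin 11.5 to 16.5 mm above the one below, within 5 mm of concentric, 0.08 rad of upright; grey within 6 mm of the axis; orange origin 40 to 58.5 mm above the holder's, both catches within 1.5 mm of shut over it; at rest (z of cup_blue in the frame of cup_grey between 0.0115 and 0.0165 m and horizontal distance between cup_blue and cup_grey below 0.005 m and angle between each of cup_blue, cup_orange's own z axis and vertical below 0.08 rad and z of cup_orange in the frame of cup_blue between 0.0115 and 0.0165 m and horizontal distance between cup_orange and cup_blue below 0.005 m and value of joint each of catch_l, catch_r below 0.0015 m and z of cup_orange in the frame of holder between 0.04 and 0.0585 m and horizontal distance between cup_grey and holder below 0.006 m and linear speed of cup_orange below 0.02 m/s); the robot touches nothing.
It fails at once if the stack was rammed: more than 24 N between the blue and the grey cup (contact force between cup_blue and cup_grey above 24 N).
It fails at once if the bottle was moved more than 30 mm (distance of bottle from where it was at the start of the episode above 0.03 m).
It fails at once if the mouse was moved more than 30 mm (distance of mouse from where it was at the start of the episode above 0.03 m).
It fails at once if the jar was moved more than 30 mm (distance of jar from where it was at the start of the episode above 0.03 m).
It fails at once if the bracket was moved more than 30 mm (distance of bracket from where it was at the start of the episode above 0.03 m).
It also fails if it takes over 72 s, if anything falls off the work surface, if the arm or the gripper's body presses on something with over 40 N, if the wrist force passes 120 N, or if a joint passes its speed limit or range.

## Working session

There is one attempt and no reset: what is moved stays moved. The work goes in short steps, Python scripts to look and compute and a shell command to move; the robot and the scene stay as the last step left them, time stands still between calls to the robot, and variables do not carry over. Pictures are saved under pics/ and viewed, and the job is handed in when it is done.

```bash
ls; mkdir -p pics; python3 - <<'E'
from bench import r
import cv2
print(r.sense(), r.pinch_z)
for n in("scene","top"):
    f=r.grab_frame(n); cv2.imwrite(f"pics/{n}0.png",f["img"]); print(n,f["intrinsics"],f["k1"],f["extrinsics"])
E
```

```text
pics
{'time': 0.0, 'joints': array([ 1.35307591,  0.32184689, -0.07007887,  1.45171007,  0.02257572,
        1.37080733, -0.05692703]), 'joint_vel': array([-7.31046866e-04, -6.38910495e-04,  7.85512148e-05, -5.52347739e-04,
       -6.94956298e-04,  3.11474308e-04, -4.09089799e-04]), 'joint_torque': array([ 8.42935628e-05, -4.93591404e+01, -3.82327940e-01, -3.14332616e+01,
        1.29848943e-02,  1.16043389e-02, -1.96159897e-05]), 'eef_pos': array([ 0.14916501, -0.63207875,  0.23019034]), 'tool_rot': array([-3.11856560e+00, -3.63091532e-01,  4.82875638e-04]), 'force': array([-0.07208386, -0.38067885,  0.35186116]), 'moment': array([ 0.04200377,  0.0203188 , -0.02681364]), 'grip_width': 0.9965993370975308} 0.0187
scene [[397.80245407   0.         323.09701847]
 [  0.         397.80245407 202.90082968]
 [  0.           0.           1.        ]] -0.05824856047715882 [[-0.7943638   0.60700687  0.02299602  0.49887951]
 [-0.29949967 -0.42431635  0.85454993  0.08823577]
 [ 0.52847527  0.67193623  0.5188599  -1.55496312]
 [ 0.          0.          0.          1.        ]]
top [[361.76195333   0.         317.74697779]
 [  0.         361.76195333 201.08898544]
 [  0.           0.           1.        ]] 0.004925791702717773 [[ 1.34866543e-01 -9.90863150e-01 -1.11053241e-03 -6.77722145e-02]
 [ 9.69304722e-01  1.31699534e-01  2.07614038e-01 -6.25801294e-01]
 [-2.05570843e-01 -2.90766320e-02  9.78210191e-01 -1.16835410e+00]
 [ 0.00000000e+00  0.00000000e+00  0.00000000e+00  1.00000000e+00]]
```

View pics/scene0.png

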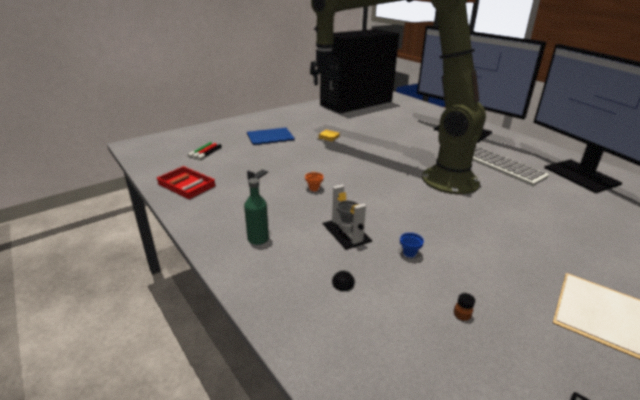

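View pics/top0.png

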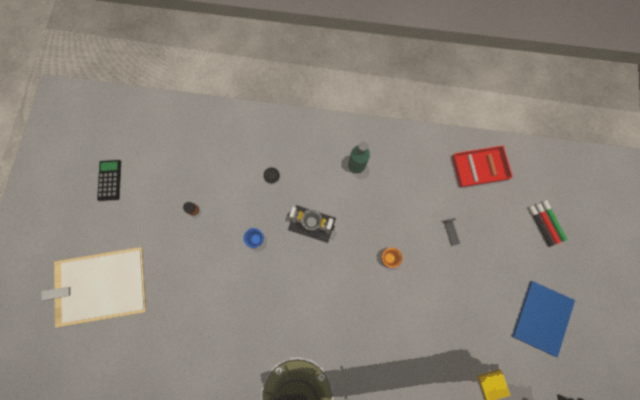

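```bash
cat > h.py <<'E'
import numpy as np, cv2
from bench import r
from scipy.optimize import least_squares
def proj(f,P):
    P=np.atleast_2d(P); E=f["extrinsics"]; c=P@E[:3,:3].T+E[:3,3]
    s=np.c_[c[:,0]/-c[:,2],-c[:,1]/-c[:,2]]; s=s*(1+f["k1"]*(s**2).sum(1,keepdims=True))
    K=f["intrinsics"]; return s*[K[0,0],K[1,1]]+[K[0,2],K[1,2]]
def ray(f,u,v):
    K=f["intrinsics"]; d=np.array([(u-K[0,2])/K[0,0],(v-K[1,2])/K[1,1]]); s=d.copy()
    for _ in range(30): s=d/(1+f["k1"]*(s@s))
    R=f["extrinsics"][:3,:3]; t=f["extrinsics"][:3,3]
    return -R.T@t, R.T@np.array([s[0],-s[1],-1])
def atz(f,u,v,z):
    o,d=ray(f,u,v); return o+d*(z-o[2])/d[2]
def crop(f,u0,v0,w,h,k,name):
    c=f["img"][v0:v0+h,u0:u0+w]; cv2.imwrite("pics/"+name,cv2.resize(c,None,fx=k,fy=k,interpolation=cv2.INTER_CUBIC))
E
python3 - <<'E'
from h import *
f=r.grab_frame("top"); g=r.grab_frame("scene")
crop(f,235,195,110,75,7,"t1.png"); crop(g,300,170,130,90,6,"s1.png"); crop(f,340,130,130,150,4,"t2.png")
E
```

```text
(no output)
```

View pics/t1.png

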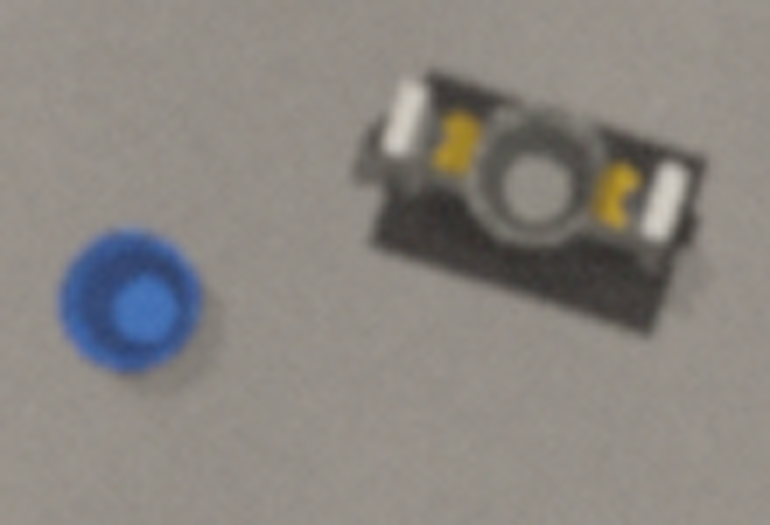

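View pics/s1.png

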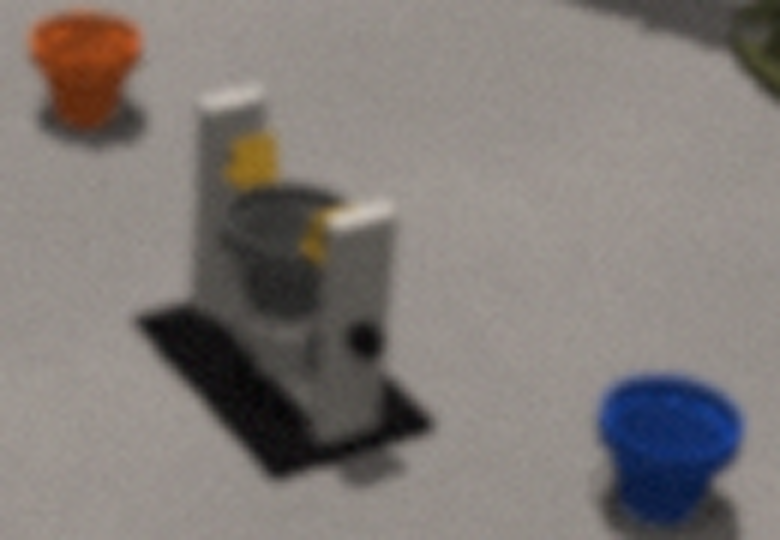

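View pics/t2.png

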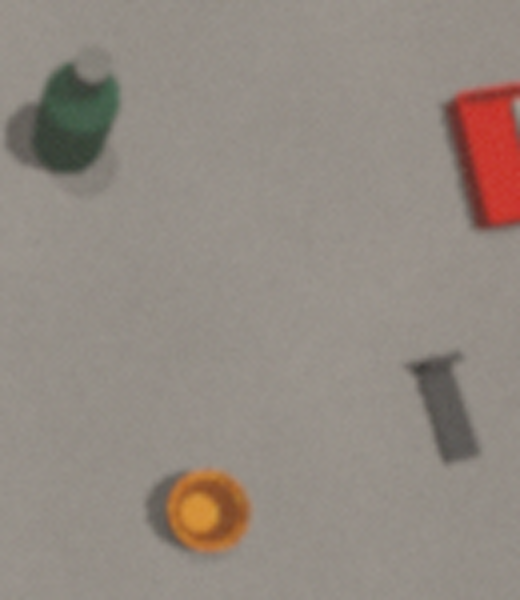

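```bash
cat > m.py <<'E'
from h import *
f=r.grab_frame("top"); g=r.grab_frame("scene")
T=lambda X,Y:np.array([235+(X+.5)/7-.5,195+(Y+.5)/7-.5])
S=lambda X,Y:np.array([300+(X+.5)/6-.5,170+(Y+.5)/6-.5])
for nm,p in dict(tl=(430,68),tr=(706,157),br=(651,335),bl=(371,244)).items(): print(nm,atz(f,*T(*p),.008).round(4))
print("posts top",atz(f,*T(407,118),.135).round(4),atz(f,*T(664,201),.135).round(4))
print("posts scene",atz(g,*S(362,214),.135).round(4),atz(g,*S(232,99),.135).round(4))
print("scene foot",atz(g,*S(137,318),.008).round(4),atz(g,*S(434,422),.008).round(4),atz(g,*S(278,470),.008).round(4))
print("grey",atz(f,*T(537,175),.099).round(4))
a=np.linspace(0,2*np.pi,40,endpoint=False)
def mask(f,c,W=4):
    m=np.zeros((400*W,640*W),np.uint8)
    for (r1,z1),(r2,z2) in [((.0175,0),(.0295,.04)),((.0295,.04),(.034,.0401)),((.034,.04),(.034,.054))]:
        P=np.r_[np.c_[c[0]+r1*np.cos(a),c[1]+r1*np.sin(a),0*a+z1],np.c_[c[0]+r2*np.cos(a),c[1]+r2*np.sin(a),0*a+z2]]
        q=(proj(f,P)+.5)*W-.5
        cv2.fillConvexPoly(m,cv2.convexHull(q.round().astype(np.int32)),255)
    return m
def cen(m,W):
    M=cv2.moments(m,True); return np.array([(M["m10"]/M["m00"]+.5)/W-.5,(M["m01"]/M["m00"]+.5)/W-.5]),M["m00"]/W/W
def seg(f,col):
    h=cv2.cvtColor(cv2.resize(f["img"],None,fx=4,fy=4,interpolation=cv2.INTER_CUBIC),cv2.COLOR_BGR2HSV)
    lo,hi=((105,90,40),(125,255,255)) if col=="b" else ((4,110,60),(20,255,255))
    return cv2.inRange(h,lo,hi)
def largest(m,box,W=4):
    o=np.zeros_like(m); x0,y0,x1,y1=[W*i for i in box]; o[y0:y1,x0:x1]=m[y0:y1,x0:x1]; return o
if __name__=="__main__":
  for nm,bt,bs in (("b",(235,215,275,260),(390,225,435,265)),("o",(370,240,412,280),(298,165,330,197))):
    obs=[cen(largest(seg(f,nm),bt),4),cen(largest(seg(g,nm),bs),4)]
    c0=atz(f,*obs[0][0],.05)[:2]
    for tag,cams in (("top",[0]),("scene",[1]),("both",[0,1])):
        c=c0.copy()
        for _ in range(4):
            J=[];e=[]
            for k in cams:
                ff=(f,g)[k]; F=lambda c:cen(mask(ff,c),4)[0]; b=F(c)
                e+=list(obs[k][0]-b); J.append(np.c_[(F(c+[.02,0])-b)/.02,(F(c+[0,.02])-b)/.02])
            c=c+np.linalg.lstsq(np.vstack(J),np.array(e),rcond=None)[0]
        print(nm,tag,c.round(4),np.round(e,2))
    print([ (o[0].round(2),round(o[1])) for o in obs],[round(cen(mask(x,c),4)[1]) for x in(f,g)])
E
python3 m.py
```

```text
tl [0.6193 0.0942 0.008 ]
tr [ 0.5927 -0.0509  0.008 ]
br [ 0.4999 -0.035   0.008 ]
bl [0.5261 0.1103 0.008 ]
posts top [0.5704 0.0898 0.135 ] [ 0.5483 -0.0313  0.135 ]
posts scene [0.5716 0.092  0.135 ] [ 0.5508 -0.0299  0.135 ]
scene foot [ 0.5946 -0.0477  0.008 ] [0.5295 0.1128 0.008 ] [0.6185 0.0969 0.008 ]
grey [0.5579 0.0288 0.099 ]
b top [0.4784 0.2177] [-0.01 -0.03]
b scene [0.4801 0.2183] [-0.02 -0.  ]
b both [0.479  0.2178] [ 0.02  0.2  -0.1   0.25]
[(array([253.13, 237.6 ]), 297), (array([410.77, 243.6 ]), 423)] [339, 475]
o top [ 0.4758 -0.2527] [-0.01 -0.01]
o scene [ 0.4784 -0.2534] [ 0.01 -0.01]
o both [ 0.4769 -0.2534] [-0.2   0.29 -0.4   0.14]
[(array([391.45, 257.26]), 337), (array([313.72, 180.32]), 257)] [351, 280]
```

```bash
cat > d.py <<'E'
import sys
from h import *
from scipy.spatial.transform import Rotation as R
YAW=np.deg2rad(-10.2)
def go(x,y,z):
    s=r.sense(); Rt=R.from_rotvec(s["tool_rot"])
    c,q=np.cos(YAW),np.sin(YAW)
    Rg=R.from_matrix(np.array([[-q,c,0],[c,q,0],[0,0,-1]]))
    print("t",round(s["time"],2),"pos",s["eef_pos"].round(4),"F",s["force"].round(2),"M",s["moment"].round(2),"w",round(s["grip_width"],3))
    print("shift",Rt.inv().apply(np.array([x,y,z])-s["eef_pos"]).round(4),"turn",(Rt.inv()*Rg).as_rotvec().round(4))
if __name__=="__main__": go(*map(float,sys.argv[1:4]))
E
python3 d.py 0.52 -0.25 0.26; python3 -c "
from m import *
for n,u,v,z in (('bottle',362,150,.2),('mouse',271,175,.03),('jar',191,209,.05),('bracket',452,232,.02)): print(n,atz(f,u,v,z).round(3))"
```

```text
t 0.3 pos [ 0.1493 -0.6325  0.231 ] F [-0.15  0.3  -0.19] M [-0.11  0.05  0.03] w 1.002
shift [ 0.4487 -0.2871 -0.0289] turn [-6.000e-04 -3.000e-04 -1.161e+00]
tl [0.6193 0.0942 0.008 ]
tr [ 0.5927 -0.0509  0.008 ]
br [ 0.4999 -0.035   0.008 ]
bl [0.5261 0.1103 0.008 ]
posts top [0.5704 0.0898 0.135 ] [ 0.5483 -0.0313  0.135 ]
posts scene [0.5716 0.092  0.135 ] [ 0.5508 -0.0299  0.135 ]
scene foot [ 0.5946 -0.0477  0.008 ] [0.5295 0.1128 0.008 ] [0.6185 0.0969 0.008 ]
grey [0.5579 0.0288 0.099 ]
bottle [ 0.781 -0.102  0.2  ]
mouse [0.709 0.196 0.03 ]
jar [0.546 0.446 0.05 ]
bracket [ 0.593 -0.458  0.02 ]
```

```bash
python3 -m crank '[[[0.033,-0.021,-0.006,0,0,-0.12],[0.066,-0.042,-0.012,0,0,-0.24],[0.1,-0.063,-0.018,0,0,-0.36],[0.133,-0.084,-0.024,0,0,-0.48],[0.165,-0.105,-0.029,0,0,-0.6]]]' -1 40; python3 d.py 0.52 -0.25 0.26
```

```text
time: 0.82
eef_pos: [0.2871, -0.491, 0.261]
tool_rot: [2.869, 1.278, 0.0]
force: [1.0, -1.1, 0.8]
grip_width: 0.998
t 0.82 pos [ 0.2871 -0.491   0.261 ] F [ 1.01 -1.14  0.77] M [-0.02 -0.06  0.04] w 0.998
shift [0.3349 0.0119 0.0009] turn [ 7.000e-04  5.000e-04 -5.548e-01]
```

```bash
python3 -m crank '[[[0.038,0.001,0,0,0,-0.12],[0.076,0.002,0,0,0,-0.24],[0.114,0.004,0,0,0,-0.36],[0.152,0.006,0,0,0,-0.48],[0.19,0.007,0,0,0,-0.555]]]'; python3 d.py 0.52 0.2 0.25
```

```text
time: 1.23
eef_pos: [0.42, -0.3554, 0.2607]
tool_rot: [2.41, 2.014, -0.0]
force: [1.0, -0.8, -0.6]
grip_width: 1.0
t 1.23 pos [ 0.42   -0.3554  0.2607] F [ 0.99 -0.78 -0.55] M [-0.06 -0.02  0.06] w 1.0
shift [ 5.643e-01 -3.000e-04  1.030e-02] turn [ 0.0006  0.0008 -0.0006]
```

```bash
python3 -m crank '[[[0.04,0,0.002,0,0,0],[0.08,0,0.004,0,0,0],[0.12,0,0.006,0,0,0],[0.16,0,0.008,0,0,0],[0.2,0,0.01,0,0,0]]]';python3 -m crank '[[[0.04,0,0,0,0,0],[0.08,0,0,0,0,0],[0.12,0,0,0,0,0],[0.16,0,0,0,0,0],[0.2,0,0,0,0,0]]]'; python3 d.py 0.479 0.218 0.13
```

```text
time: 1.65
eef_pos: [0.4556, -0.1583, 0.2504]
tool_rot: [2.416, 2.007, -0.0]
force: [1.1, -0.2, 0.0]
grip_width: 0.997
time: 2.07
eef_pos: [0.4921, 0.0383, 0.2507]
tool_rot: [2.415, 2.007, 0.0]
force: [1.6, -0.0, -0.2]
grip_width: 1.001
t 2.07 pos [0.4921 0.0383 0.2507] F [ 1.61 -0.02 -0.22] M [ 0.07 -0.04 -0.02] w 1.001
shift [ 0.1744 -0.0459  0.1205] turn [ 0.0014  0.0009 -0.0063]
```

```bash
python3 -m crank '[[[0.035,-0.009,0.02,0,0,0],[0.07,-0.018,0.05,0,0,0],[0.105,-0.028,0.08,0,0,0],[0.14,-0.037,0.1,0,0,0],[0.174,-0.046,0.12,0,0,-0.006]]]'; python3 -m crank '[[[0,0,0,0,0,0],[0,0,0,0,0,0]]]'; python3 - <<'E'
from d import *
go(.479,.218,.035)
f=r.grab_frame("top"); g=r.grab_frame("scene")
crop(f,200,190,110,90,6,"t3.png"); crop(g,360,180,100,90,6,"s3.png")
E
```

```text
time: 2.48
eef_pos: [0.479, 0.2089, 0.1338]
tool_rot: [2.41, 2.013, 0.0]
force: [0.5, -0.7, 0.8]
grip_width: 1.003
time: 2.65
eef_pos: [0.4774, 0.2105, 0.1337]
tool_rot: [-2.402, -2.021, 0.003]
force: [-0.3, -0.8, -0.8]
grip_width: 1.004
t 2.65 pos [0.4774 0.2105 0.1337] F [-0.26 -0.81 -0.85] M [-0.04 -0.05  0.04] w 1.004
shift [0.0076 0.0007 0.0987] turn [-0.0032 -0.0003  0.006 ]
```

View pics/t3.png

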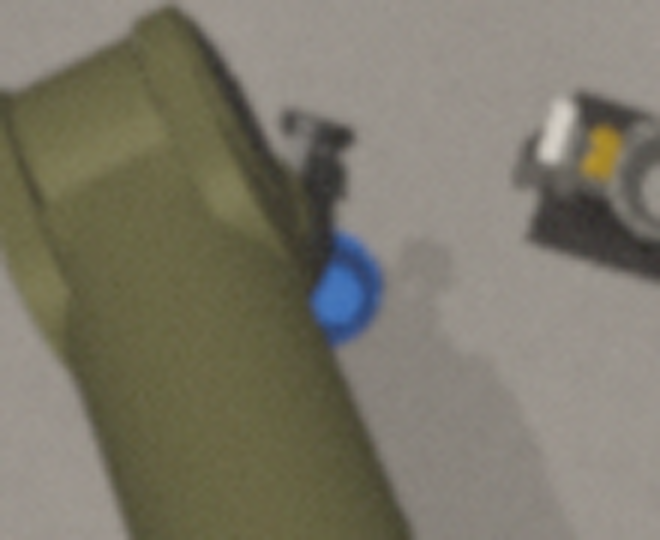

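View pics/s3.png

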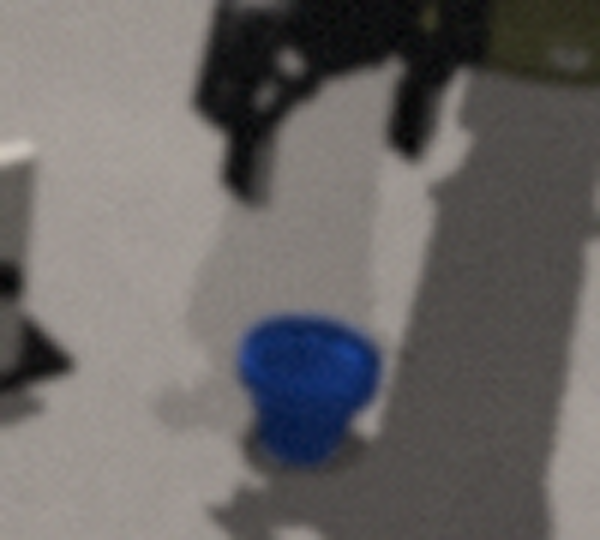

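```bash
python3 - <<'E'
from d import *
g=r.grab_frame("scene")
p=np.array([.4774,.2105]); y=np.array([np.cos(YAW),np.sin(YAW)])
for z in (.13,.14,.15,.16):
  print(z,[((proj(g,np.r_[p+s*.049*y,z])[0]-[360,180]+.5)*6).round(0) for s in(1,-1)])
E
python3 -m crank '[[[0.008,0.001,0.04,-0.003,0,0.006],[0.008,0.001,0.07,-0.003,0,0.006],[0.008,0.001,0.085,-0.003,0,0.006],[0.008,0.001,0.085,-0.003,0,0.006],[0.008,0.001,0.085,-0.003,0,0.006]]]'; python3 d.py .479 .218 .035
```

```text
0.13 [array([240., 237.]), array([409., 188.])]
0.14 [array([243., 219.]), array([413., 170.])]
0.15 [array([246., 200.]), array([416., 151.])]
0.16 [array([248., 181.]), array([420., 133.])]
time: 3.22
eef_pos: [0.4824, 0.2142, 0.0502]
tool_rot: [2.417, 2.003, 0.003]
force: [0.1, -0.4, 0.7]
grip_width: 1.002
t 3.22 pos [0.4824 0.2142 0.0502] F [ 0.05 -0.37  0.71] M [-0.02 -0.01 -0.02] w 1.002
shift [ 0.0031 -0.0041  0.0152] turn [ 0.0032  0.0006 -0.0086]
```

```bash
for i in 1 2 3; do python3 -m crank '[[[0,0,0,0,0,0]]]'|sed -n 2,4p; done; python3 d.py .479 .218 .035
```

```text
eef_pos: [0.4834, 0.2153, 0.0516]
tool_rot: [2.415, 2.003, 0.007]
force: [1.0, -0.3, 1.1]
eef_pos: [0.4834, 0.2156, 0.0518]
tool_rot: [2.414, 2.004, 0.008]
force: [-0.2, -0.5, -0.4]
eef_pos: [0.483, 0.2158, 0.0514]
tool_rot: [2.414, 2.004, 0.007]
force: [0.3, -0.3, 0.0]
t 3.47 pos [0.483  0.2158 0.0514] F [ 0.28 -0.29  0.04] M [-0.01 -0.02  0.01] w 1.001
shift [ 0.0014 -0.0045  0.0164] turn [ 0.006  -0.0008 -0.0068]
```

```bash
python3 -m crank '[[[0.001,-0.004,0.016,0.006,0,-0.007],[0.001,-0.004,0.016,0.006,0,-0.007],[0.001,-0.004,0.016,0.006,0,-0.007],[0.001,-0.004,0.016,0.006,0,-0.007]]]'; python3 d.py .479 .218 .035
```

```text
time: 3.8
eef_pos: [0.4777, 0.2175, 0.0336]
tool_rot: [-2.407, -2.015, 0.004]
force: [-0.3, -0.1, -0.2]
grip_width: 1.003
t 3.8 pos [0.4777 0.2175 0.0336] F [-0.29 -0.06 -0.22] M [-0.05 -0.04  0.06] w 1.003
shift [ 0.0007  0.0012 -0.0014] turn [-0.0035  0.0002  0.0014]
```

Close enough; grip.

```bash
python3 -m crank '[[[0,0,0,0,0,0],[0,0,0,0,0,0],[0,0,0,0,0,0],[0,0,0,0,0,0],[0,0,0,0,0,0]]]' 0.6 40;python3 -m crank '[[[0,0,0,0,0,0],[0,0,0,0,0,0],[0,0,0,0,0,0]]]' ; python3 - <<'E'
from d import *
go(.479,.218,.035)
g=r.grab_frame("scene")
crop(g,360,180,100,90,6,"s4.png")
E
```

```text
time: 4.22
eef_pos: [0.4784, 0.2177, 0.0349]
tool_rot: [-2.408, -2.016, 0.003]
force: [-2.5, -1.9, 6.3]
grip_width: 0.787
time: 4.47
eef_pos: [0.4783, 0.2176, 0.0348]
tool_rot: [-2.408, -2.015, 0.003]
force: [-2.6, -0.8, 6.1]
grip_width: 0.789
t 4.47 pos [0.4783 0.2176 0.0348] F [-2.56 -0.82  6.13] M [-0.18  0.4   0.01] w 0.789
shift [ 0.0005  0.0006 -0.0002] turn [-0.0023  0.0003  0.0011]
```

View pics/s4.png

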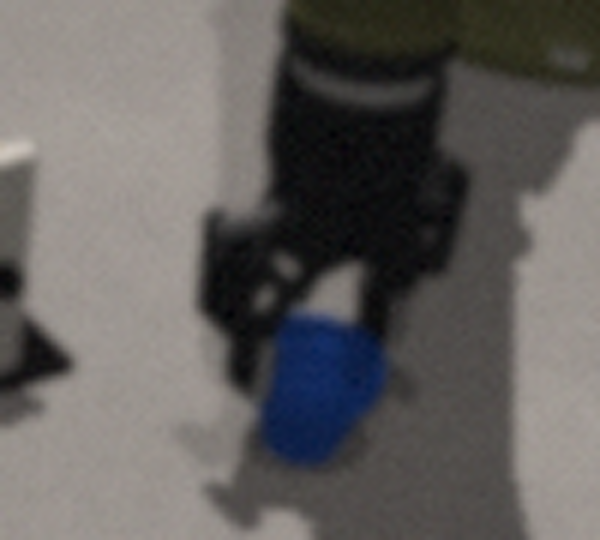

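```bash
python3 -m crank '[[[0,0,-0.01,0,0,0],[0,0,-0.03,0,0,0],[0,0,-0.06,0,0,0],[0,0,-0.1,0,0,0],[0,0,-0.14,0,0,0]]]';python3 -m crank '[[[0,0,-0.04,0,0,0],[0,0,-0.075,0,0,0],[0,0,-0.075,0,0,0]]]' ; python3 - <<'E'
from d import *
go(.56,.03,.25)
g=r.grab_frame("scene");f=r.grab_frame("top")
crop(g,360,100,100,110,5,"s5.png")
crop(f,200,170,120,110,5,"t5.png")
E
```

```text
time: 4.93
eef_pos: [0.4774, 0.2174, 0.1752]
tool_rot: [-2.406, -2.015, 0.005]
force: [1.4, -0.7, -0.9]
grip_width: 0.784
time: 5.18
eef_pos: [0.4818, 0.2198, 0.2567]
tool_rot: [2.406, 2.015, 0.015]
force: [0.9, 1.3, -0.6]
grip_width: 0.787
t 5.18 pos [0.4818 0.2198 0.2567] F [ 0.9   1.3  -0.62] M [ 0.01 -0.07  0.06] w 0.787
shift [-0.1732  0.1103  0.0068] turn [ 0.0085 -0.005   0.0015]
```

View pics/s5.png

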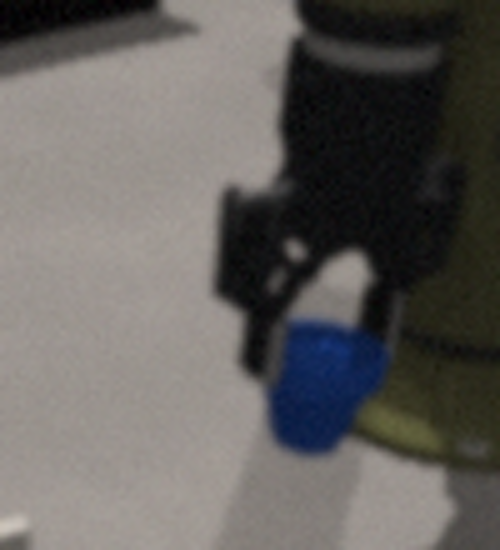

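View pics/t5.png

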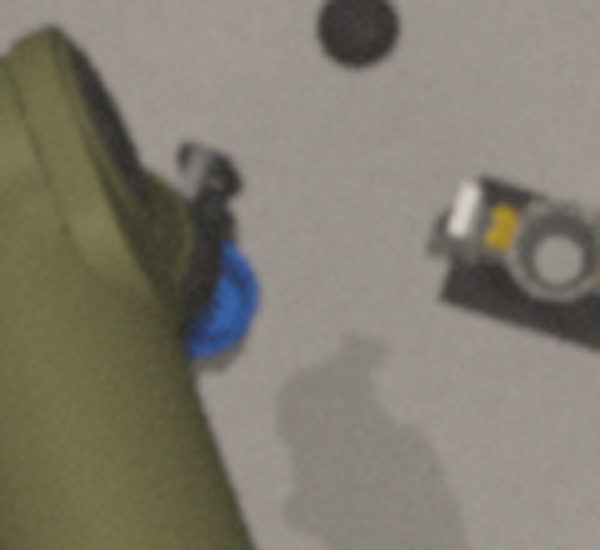

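```bash
python3 -m crank '[[[-0.035,0.022,0,0,0,0],[-0.07,0.044,0,0,0,0],[-0.105,0.066,0,0,0,0],[-0.14,0.088,0,0,0,0],[-0.173,0.11,0.006,0.0085,-0.005,0.0015]]]';python3 -m crank '[[[0,0,0,0,0,0],[0,0,0,0,0,0],[0,0,0,0,0,0]]]' ; python3 d.py .56 .03 .20
```

```text
time: 5.7
eef_pos: [0.5562, 0.0252, 0.2419]
tool_rot: [-2.407, -2.011, 0.02]
force: [0.7, 0.1, 0.0]
grip_width: 0.78
time: 5.95
eef_pos: [0.5554, 0.0283, 0.2409]
tool_rot: [-2.403, -2.009, 0.02]
force: [-0.2, 0.2, -0.3]
grip_width: 0.786
t 5.95 pos [0.5554 0.0283 0.2409] F [-0.24  0.22 -0.26] M [ 0.04 -0.02 -0.02] w 0.786
shift [0.0027 0.0049 0.0408] turn [-0.0149  0.0041 -0.0002]
```

```bash
python3 -m crank '[[[0.0027,0.005,0.02,-0.015,0.004,0],[0.0027,0.005,0.04,-0.015,0.004,0],[0.0027,0.005,0.04,-0.015,0.004,0],[0.0027,0.005,0.04,-0.015,0.004,0]]]' ; python3 - <<'E'
from d import *
go(.56,.03,.15)
g=r.grab_frame("scene");f=r.grab_frame("top")
crop(g,300,130,110,120,5,"s6.png")
crop(f,250,170,120,110,5,"t6.png")
E
```

```text
time: 6.28
eef_pos: [0.5599, 0.031, 0.2016]
tool_rot: [2.406, 2.017, -0.001]
force: [-0.4, 0.6, -0.6]
grip_width: 0.783
t 6.28 pos [0.5599 0.031  0.2016] F [-0.37  0.63 -0.6 ] M [ 0.04 -0.02 -0.01] w 0.783
shift [-0.0009  0.0002  0.0516] turn [0.0008 0.0014 0.0026]
```

View pics/s6.png

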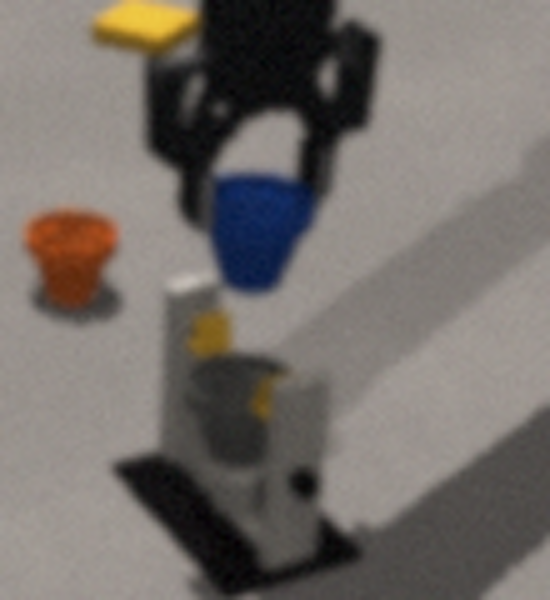

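View pics/t6.png

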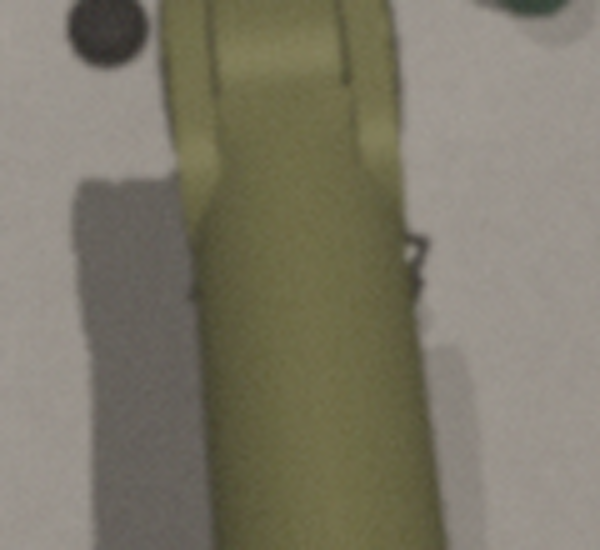

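```bash
python3 - <<'E'
from d import *
g=r.grab_frame("scene"); p=np.array([.5599,.031]); y=np.array([np.cos(YAW),np.sin(YAW)])
q=lambda P:((proj(g,P)[0]-[300,130]+.5)*5).round(0)
for z in (.195,.2,.205,.21,.215): print(z,q(np.r_[p+.041*y,z]),q(np.r_[p-.041*y,z]))
print("bottom",q(np.r_[p,.167]),"rim c",q(np.r_[p,.221]),"grey bottom/rim",q([.56,.03,.045]),q([.56,.03,.099]))
E
```

```text
0.195 [191. 252.] [314. 224.]
0.2 [191. 244.] [315. 216.]
0.205 [191. 236.] [315. 209.]
0.21 [192. 228.] [316. 201.]
0.215 [192. 220.] [317. 193.]
bottom [251. 281.] rim c [256. 197.] grey bottom/rim [238. 455.] [243. 380.]
```

```bash
python3 -m crank '[[[-0.001,0,0.03,0,0,0],[-0.001,0,0.055,0,0,0],[-0.001,0,0.07,0,0,0],[-0.001,0,0.07,0,0,0],[-0.001,0,0.07,0,0,0]]]' ; python3 d.py .56 .03 .125
```

```text
time: 6.85
eef_pos: [0.5616, 0.0285, 0.133]
tool_rot: [2.408, 2.013, 0.003]
force: [-0.3, -0.5, -0.7]
grip_width: 0.782
t 6.85 pos [0.5616 0.0285 0.133 ] F [-0.33 -0.5  -0.73] M [-0.04  0.01  0.03] w 0.782
shift [ 0.0012 -0.0019  0.008 ] turn [ 0.0035  0.0007 -0.0002]
```

```bash
python3 -m crank '[[[0.001,-0.002,0.004,0.003,0,0],[0.001,-0.002,0.008,0.003,0,0],[0.001,-0.002,0.008,0.003,0,0]]]' ; python3 d.py .56 .03 .12; python3 -m crank '[[[0,0,0.002,0,0,0],[0,0,0.004,0,0,0],[0,0,0.004,0,0,0]]]'; python3 d.py .56 .03 .115
```

```text
time: 7.1
eef_pos: [0.5599, 0.0297, 0.1249]
tool_rot: [2.409, 2.014, 0.0]
force: [-0.4, -0.0, -0.9]
grip_width: 0.783
t 7.1 pos [0.5599 0.0297 0.1249] F [-0.37 -0.03 -0.91] M [0.03 0.01 0.02] w 0.783
shift [0.0003 0.     0.0049] turn [ 0.0014  0.0012 -0.0003]
time: 7.35
eef_pos: [0.5595, 0.0294, 0.1202]
tool_rot: [2.41, 2.014, -0.001]
force: [-0.1, -0.1, -0.4]
grip_width: 0.785
t 7.35 pos [0.5595 0.0294 0.1202] F [-0.07 -0.05 -0.35] M [-0.04 -0.05  0.  ] w 0.785
shift [0.0006 0.0004 0.0052] turn [ 0.0003  0.0012 -0.0005]
```

```bash
for i in 1; do python3 -m crank '[[[0,0,0.002,0,0,0],[0,0,0.003,0,0,0],[0,0,0.003,0,0,0]]]'|sed -n 2,4p;  python3 -m crank '[[[0,0,0.001,0,0,0],[0,0,0.002,0,0,0],[0,0,0.002,0,0,0]]]'|sed -n 2,4p; python3 -m crank '[[[0,0,0.001,0,0,0],[0,0,0.002,0,0,0],[0,0,0.002,0,0,0]]]'|sed -n 2,4p; done; python3 d.py .56 .03 .115
```

```text
eef_pos: [0.5594, 0.0295, 0.1171]
tool_rot: [2.41, 2.014, -0.001]
force: [-0.3, -0.0, -1.3]
eef_pos: [0.5595, 0.0295, 0.1152]
tool_rot: [2.41, 2.014, -0.001]
force: [-1.7, 0.1, -0.7]
eef_pos: [0.5595, 0.0296, 0.1132]
tool_rot: [2.41, 2.014, -0.001]
force: [-0.4, -0.2, -1.2]
t 8.1 pos [0.5595 0.0296 0.1132] F [-0.4  -0.19 -1.19] M [0.05 0.01 0.01] w 0.783
shift [ 0.0005  0.0004 -0.0018] turn [ 0.0002  0.0011 -0.0004]
```

```bash
python3 -m crank '[[[0,0,0.001,0,0,0],[0,0,0.002,0,0,0],[0,0,0.002,0,0,0]]]'|sed -n '2p;4p';  python3 -m crank '[[[0,0,0.001,0,0,0],[0,0,0.002,0,0,0],[0,0,0.002,0,0,0]]]'|sed -n '2p;4p'; python3 -m crank '[[[0,0,0.001,0,0,0],[0,0,0.002,0,0,0],[0,0,0.002,0,0,0]]]'|sed -n '2p;4p'; python3 d.py .56 .03 .105
```

```text
eef_pos: [0.5595, 0.0295, 0.1112]
force: [0.2, 0.1, -0.4]
eef_pos: [0.5595, 0.0295, 0.1092]
force: [0.8, -1.1, -0.3]
eef_pos: [0.5595, 0.0295, 0.1072]
force: [0.1, -0.4, -0.2]
t 8.85 pos [0.5595 0.0295 0.1072] F [ 0.12 -0.38 -0.16] M [0.04 0.02 0.02] w 0.786
shift [0.0006 0.0004 0.0022] turn [ 0.0002  0.0011 -0.0004]
```

```bash
for k in 1; do python3 -m crank '[[[0,0,0.001,0,0,0],[0,0,0.002,0,0,0],[0,0,0.002,0,0,0]]]'|sed -n '2p;4p';  python3 -m crank '[[[0,0,0.001,0,0,0],[0,0,0.002,0,0,0],[0,0,0.002,0,0,0]]]'|sed -n '2p;4p'; done; python3 d.py .56 .03 .105
```

```text
eef_pos: [0.5595, 0.0295, 0.1052]
force: [-0.6, 0.6, -0.3]
eef_pos: [0.5596, 0.0296, 0.1032]
force: [-0.0, 0.4, -0.2]
t 9.35 pos [0.5596 0.0296 0.1032] F [-0.01  0.42 -0.16] M [ 0.01 -0.05  0.02] w 0.786
shift [ 0.0004  0.0003 -0.0018] turn [ 0.0004  0.0009 -0.0004]
```

```bash
python3 -m crank '[[[0,0,0.001,0,0,0],[0,0,0.002,0,0,0],[0,0,0.002,0,0,0]]]'|sed -n '2p;4p';  python3 -m crank '[[[0,0,0.001,0,0,0],[0,0,0.002,0,0,0],[0,0,0.002,0,0,0]]]'|sed -n '2p;4p'; python3 d.py .56 .03 .105
```

```text
eef_pos: [0.5599, 0.0295, 0.1015]
force: [0.7, -0.2, 0.2]
eef_pos: [0.5598, 0.0295, 0.0994]
force: [0.1, -0.5, 1.1]
t 9.85 pos [0.5598 0.0295 0.0994] F [ 0.1  -0.51  1.08] M [-0.04 -0.13  0.04] w 0.785
shift [ 0.0005  0.0001 -0.0056] turn [ 0.0009  0.001  -0.0004]
```

```bash
python3 -m crank '[[[0,0,0.001,0,0,0],[0,0,0.002,0,0,0],[0,0,0.002,0,0,0]]]'|sed -n '2p;4p';  python3 -m crank '[[[0,0,0.001,0,0,0],[0,0,0.002,0,0,0],[0,0,0.002,0,0,0]]]'|sed -n '2p;4p'; python3 d.py .56 .03 .105
```

```text
eef_pos: [0.5597, 0.0295, 0.0973]
force: [1.3, 0.6, 1.2]
eef_pos: [0.5595, 0.0294, 0.095]
force: [0.7, 0.1, 0.4]
t 10.35 pos [0.5595 0.0294 0.095 ] F [0.67 0.11 0.36] M [-0.02 -0.15 -0.01] w 0.788
shift [ 0.0007  0.0004 -0.01  ] turn [ 0.0002  0.0011 -0.0005]
```

```bash
python3 -m crank '[[[0,0,0.001,0,0,0],[0,0,0.002,0,0,0],[0,0,0.002,0,0,0]]]'|sed -n '2p;4p'; python3 d.py .56 .03 .105
```

```text
eef_pos: [0.5595, 0.0296, 0.0933]
force: [0.1, -0.4, 1.6]
t 10.6 pos [0.5595 0.0296 0.0933] F [ 0.05 -0.44  1.56] M [ 0.07 -0.01  0.04] w 0.785
shift [ 0.0005  0.0004 -0.0117] turn [ 0.0001  0.0012 -0.0004]
```

```bash
python3 -m crank '[[[0,0,0.001,0,0,0],[0,0,0.002,0,0,0],[0,0,0.002,0,0,0]]]'|sed -n '2p;4p'; python3 d.py .56 .03 .105
```

```text
eef_pos: [0.5595, 0.0295, 0.0913]
force: [-1.6, -0.0, 3.1]
t 10.85 pos [0.5595 0.0295 0.0913] F [-1.58 -0.    3.12] M [-0.    0.17  0.  ] w 0.778
shift [ 0.0005  0.0004 -0.0137] turn [ 0.0003  0.0012 -0.0005]
```

```bash
python3 -m crank '[[[0,0,0.001,0,0,0],[0,0,0.002,0,0,0],[0,0,0.002,0,0,0]]]'|sed -n '2p;4p'; python3 d.py .56 .03 .105
```

```text
eef_pos: [0.5596, 0.0296, 0.0893]
force: [-1.4, 0.7, 3.3]
t 11.1 pos [0.5596 0.0296 0.0893] F [-1.4   0.68  3.29] M [0.03 0.23 0.08] w 0.781
shift [ 0.0005  0.0003 -0.0157] turn [ 0.0004  0.0011 -0.0004]
```

Force is rising as the plate goes down (about 4 N net). Take a look before going on.

```bash
python3 - <<'E'
from d import *
g=r.grab_frame("scene")
crop(g,300,150,110,110,6,"s7.png")
E
```

```text
(no output)
```

View pics/s7.png

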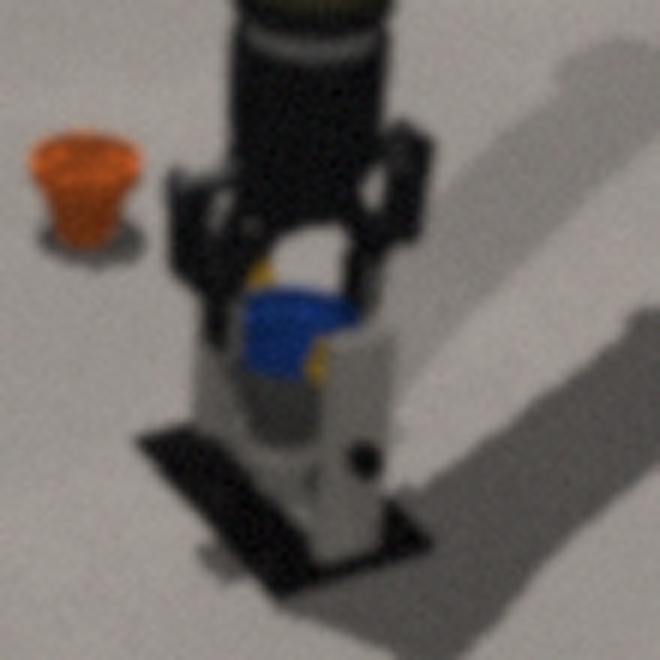

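```bash
python3 -m crank '[[[0,0,0.001,0,0,0],[0,0,0.0015,0,0,0],[0,0,0.0015,0,0,0]]]'|sed -n '2p;4p'; python3 d.py .56 .03 .105
```

```text
eef_pos: [0.5596, 0.0296, 0.0878]
force: [-1.7, 0.3, 3.5]
t 11.4 pos [0.5596 0.0296 0.0878] F [-1.7   0.31  3.47] M [0.07 0.24 0.  ] w 0.785
shift [ 0.0005  0.0003 -0.0172] turn [ 0.0004  0.0011 -0.0004]
```

```bash
python3 -m crank '[[[0,0,0.001,0,0,0],[0,0,0.0015,0,0,0],[0,0,0.0015,0,0,0]]]'|sed -n '2p;4p'; python3 d.py .56 .03 .105
```

```text
eef_pos: [0.5596, 0.0295, 0.0863]
force: [0.2, 0.0, 4.1]
t 11.65 pos [0.5596 0.0295 0.0863] F [0.2  0.04 4.07] M [0.06 0.42 0.03] w 0.777
shift [ 0.0005  0.0003 -0.0187] turn [ 0.0004  0.0011 -0.0004]
```

```bash
python3 -m crank '[[[0,0,0.001,0,0,0],[0,0,0.0015,0,0,0],[0,0,0.0015,0,0,0]]]'|sed -n '2p;4p'; python3 d.py .56 .03 .105
```

```text
eef_pos: [0.5596, 0.0296, 0.0848]
force: [-1.9, 0.0, 3.4]
t 11.9 pos [0.5596 0.0296 0.0848] F [-1.9   0.04  3.45] M [0.09 0.37 0.02] w 0.783
shift [ 0.0005  0.0003 -0.0202] turn [ 0.0005  0.0011 -0.0004]
```

```bash
python3 -m crank '[[[0,0,0.001,0,0,0],[0,0,0.0015,0,0,0],[0,0,0.0015,0,0,0]]]'|sed -n '2p;4p'; python3 d.py .56 .03 .105
```

```text
eef_pos: [0.5596, 0.0296, 0.0833]
force: [-1.0, -0.2, 4.2]
t 12.15 pos [0.5596 0.0296 0.0833] F [-1.02 -0.2   4.19] M [0.11 0.43 0.04] w 0.784
shift [ 0.0005  0.0003 -0.0217] turn [ 0.0004  0.0011 -0.0004]
```

```bash
python3 -m crank '[[[0,0,0.001,0,0,0],[0,0,0.0015,0,0,0],[0,0,0.0015,0,0,0]]]'|sed -n '2p;4p'; python3 d.py .56 .03 .105
```

```text
eef_pos: [0.5595, 0.0295, 0.0814]
force: [-0.3, 0.2, 1.3]
t 12.4 pos [0.5595 0.0295 0.0814] F [-0.31  0.23  1.26] M [0.15 0.08 0.03] w 0.784
shift [ 0.0006  0.0004 -0.0236] turn [ 0.0003  0.0009 -0.0005]
```

```bash
python3 -m crank '[[[0,0,0.001,0,0,0],[0,0,0.0015,0,0,0],[0,0,0.0015,0,0,0]]]'|sed -n '2p;4p'; python3 - <<'E'
from d import *
go(.56,.03,.1)
g=r.grab_frame("scene")
crop(g,320,180,60,80,8,"s8.png")
E
```

```text
eef_pos: [0.5596, 0.0295, 0.0804]
force: [-1.1, 0.0, 4.7]
t 12.65 pos [0.5596 0.0295 0.0804] F [-1.05  0.01  4.7 ] M [0.11 0.42 0.  ] w 0.782
shift [ 0.0005  0.0003 -0.0196] turn [ 0.0003  0.0011 -0.0004]
```

View pics/s8.png

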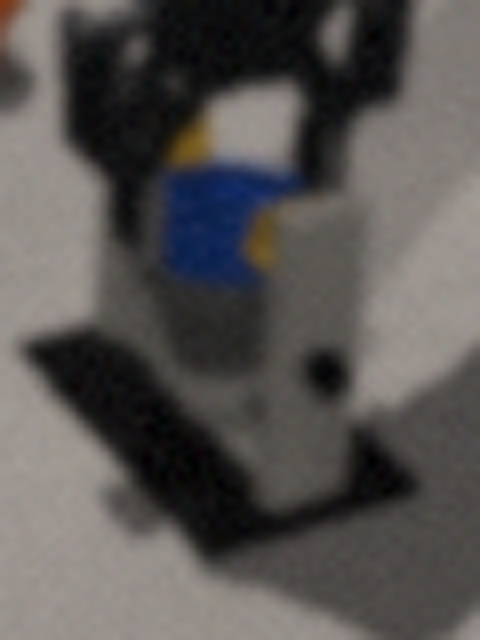

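```bash
python3 -m crank '[[[0,0,0.001,0,0,0],[0,0,0.0015,0,0,0],[0,0,0.0015,0,0,0]]]'|sed -n '2p;4p'; python3 d.py .56 .03 .105
```

```text
eef_pos: [0.5596, 0.0295, 0.0788]
force: [-2.0, 1.1, 5.3]
t 12.95 pos [0.5596 0.0295 0.0788] F [-1.98  1.12  5.34] M [0.09 0.42 0.05] w 0.778
shift [ 0.0005  0.0003 -0.0262] turn [ 0.0004  0.0011 -0.0004]
```

```bash
python3 -m crank '[[[0,0,-0.001,0,0,0],[0,0,-0.002,0,0,0],[0,0,-0.002,0,0,0]]]'|sed -n '2p;4p';python3 -m crank '[[[0,0,-0.001,0,0,0],[0,0,-0.002,0,0,0],[0,0,-0.002,0,0,0]]]'|sed -n '2p;4p'; python3 d.py .56 .03 .105
```

```text
eef_pos: [0.5596, 0.0295, 0.0811]
force: [-1.0, 0.2, 4.5]
eef_pos: [0.5594, 0.0294, 0.0817]
force: [2.6, 2.2, -7.8]
t 13.45 pos [0.5594 0.0294 0.0817] F [ 2.6   2.19 -7.78] M [ 0.19 -0.56  0.01] w 0.782
shift [ 0.0006  0.0005 -0.0233] turn [ 0.0002  0.0004 -0.0005]
```

```bash
python3 -m crank '[[[0,0,0.0015,0,0,0],[0,0,0.0015,0,0,0]]]'|sed -n '2p;4p';python3 -m crank '[[[0,0,0,0,0,0],[0,0,0,0,0,0],[0,0,0,0,0,0],[0,0,0,0,0,0]]]' -1 |sed -n '2,5p'; python3 d.py .56 .03 .2
```

```text
eef_pos: [0.5595, 0.0295, 0.0815]
force: [-0.5, 0.2, -0.1]
eef_pos: [0.5598, 0.0294, 0.0816]
tool_rot: [2.409, 2.014, -0.001]
force: [-0.2, 0.1, 0.3]
grip_width: 0.996
t 13.95 pos [0.5598 0.0294 0.0816] F [-0.21  0.07  0.29] M [-0.    0.01 -0.01] w 0.996
shift [ 0.0005  0.0002 -0.1184] turn [ 0.0009  0.0012 -0.0005]
```

```bash
python3 -m crank '[[[0,0,-0.02,0,0,0],[0,0,-0.05,0,0,0],[0,0,-0.08,0,0,0],[0,0,-0.11,0,0,0],[-0.02,0,-0.14,0,0,0]]]'; python3 -m crank '[[[-0.04,0,0,0,0,0],[-0.08,0,0,0,0,0],[-0.12,0,0,0,0,0],[-0.16,0,0,0,0,0],[-0.2,0,0,0,0,0]]]'; python3 - <<'E'
from d import *
go(.477,-.2533,.12)
g=r.grab_frame("scene");f=r.grab_frame("top")
crop(g,320,180,60,80,8,"s9.png")
crop(f,280,190,70,60,8,"t9.png")
E
```

```text
time: 14.37
eef_pos: [0.556, 0.0147, 0.2233]
tool_rot: [-2.403, -2.023, -0.003]
force: [1.5, 0.3, 0.5]
grip_width: 0.998
time: 14.78
eef_pos: [0.5199, -0.1887, 0.2222]
tool_rot: [2.409, 2.013, -0.001]
force: [2.0, -0.5, 0.2]
grip_width: 0.996
t 14.78 pos [ 0.5199 -0.1887  0.2222] F [ 2.   -0.54  0.21] M [-0.   -0.04 -0.01] w 0.996
shift [-0.071  -0.0309  0.1023] turn [ 0.0013  0.0021 -0.0004]
```

View pics/s9.png

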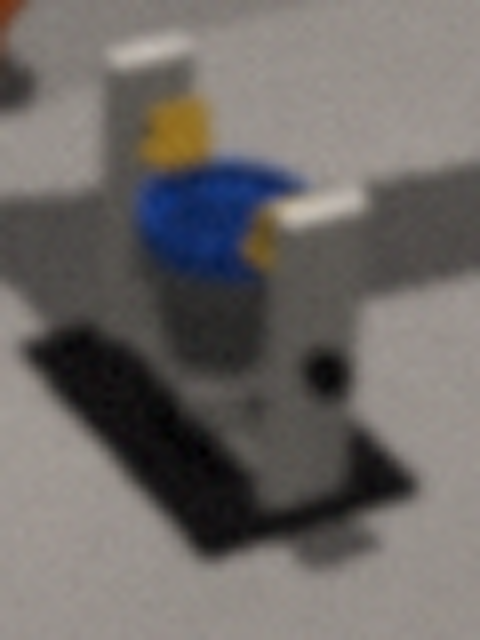

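View pics/t9.png

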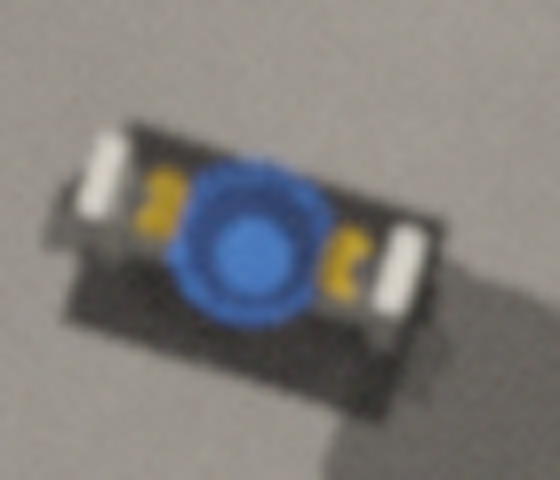

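```bash
python3 -m crank '[[[-0.03,-0.012,0.035,0,0,0],[-0.055,-0.024,0.07,0,0,0],[-0.07,-0.031,0.102,0,0.001,0],[-0.07,-0.031,0.102,0,0.001,0],[-0.07,-0.031,0.102,0,0.001,0]]]';  python3 d.py .477 -.2533 .07
```

```text
time: 15.3
eef_pos: [0.4751, -0.2507, 0.1174]
tool_rot: [-2.41, -2.008, 0.002]
force: [-0.0, -0.7, 0.9]
grip_width: 1.001
t 15.3 pos [ 0.4751 -0.2507  0.1174] F [-0.01 -0.66  0.9 ] M [ 0.05 -0.05 -0.03] w 1.001
shift [-0.0023  0.0025  0.0474] turn [-0.0043 -0.0018 -0.0035]
```

```bash
python3 -m crank '[[[-0.0023,0.0025,0.03,-0.004,-0.002,-0.003],[-0.0023,0.0025,0.06,-0.004,-0.002,-0.003],[-0.0023,0.0025,0.067,-0.004,-0.002,-0.003],[-0.0023,0.0025,0.067,-0.004,-0.002,-0.003]]]';  python3 d.py .477 -.2533 .035
```

```text
time: 15.63
eef_pos: [0.4798, -0.2513, 0.0522]
tool_rot: [2.404, 2.019, 0.002]
force: [-0.1, 0.2, 0.1]
grip_width: 1.003
t 15.63 pos [ 0.4798 -0.2513  0.0522] F [-0.15  0.24  0.08] M [-0.03 -0.03 -0.01] w 1.003
shift [-0.0025 -0.0025  0.0172] turn [0.0026 0.0002 0.0045]
```

```bash
python3 -m crank '[[[-0.0025,-0.0025,0.01,0.002,0,0.004],[-0.0025,-0.0025,0.0165,0.002,0,0.004],[-0.0025,-0.0025,0.0165,0.002,0,0.004],[-0.0025,-0.0025,0.0165,0.002,0,0.004]]]';  python3 d.py .477 -.2533 .035
```

```text
time: 15.97
eef_pos: [0.4772, -0.2553, 0.0367]
tool_rot: [2.409, 2.011, 0.0]
force: [-0.5, -0.4, 0.6]
grip_width: 0.997
t 15.97 pos [ 0.4772 -0.2553  0.0367] F [-0.47 -0.41  0.63] M [ 0.08 -0.05 -0.03] w 0.997
shift [ 0.0019 -0.0006  0.0017] turn [ 0.0031  0.0024 -0.0015]
```

```bash
python3 -m crank '[[[0.002,-0.0006,0.0015,0.003,0.002,0],[0.002,-0.0006,0.0015,0.003,0.002,0],[0.002,-0.0006,0.0015,0.003,0.002,0]]]'; python3 d.py .477 -.2533 .035;  python3 -m crank '[[[0,0,0,0,0,0],[0,0,0,0,0,0],[0,0,0,0,0,0],[0,0,0,0,0,0],[0,0,0,0,0,0]]]' 0.6 40;python3 -m crank '[[[0,0,0,0,0,0],[0,0,0,0,0,0],[0,0,0,0,0,0]]]' ; python3 d.py .477 -.2533 .035
```

```text
time: 16.22
eef_pos: [0.477, -0.253, 0.0351]
tool_rot: [2.411, 2.014, -0.0]
force: [-1.1, 0.3, -0.4]
grip_width: 1.003
t 16.22 pos [ 0.477  -0.253   0.0351] F [-1.08  0.29 -0.38] M [ 0.04  0.04 -0.  ] w 1.003
shift [-0.0003  0.0001  0.0001] turn [ 0.0001  0.0003 -0.0012]
time: 16.63
eef_pos: [0.4769, -0.2532, 0.0358]
tool_rot: [2.411, 2.013, -0.001]
force: [-2.3, 1.5, 7.4]
grip_width: 0.78
time: 16.88
eef_pos: [0.4769, -0.2532, 0.0358]
tool_rot: [2.411, 2.013, -0.001]
force: [-1.8, 1.3, 6.0]
grip_width: 0.784
t 16.88 pos [ 0.4769 -0.2532  0.0358] F [-1.8   1.34  5.96] M [0.25 0.54 0.02] w 0.784
shift [-0.0001  0.0001  0.0008] turn [-0.0004  0.0007 -0.0015]
```

```bash
python3 -m crank '[[[0,0,-0.01,0,0,0],[0,0,-0.03,0,0,0],[0,0,-0.07,0,0,0],[0,0,-0.11,0,0,0],[0,0,-0.15,0,0,0]]]';python3 -m crank '[[[0,0,-0.04,0,0,0],[0,0,-0.065,0,0,0],[0,0,-0.065,0,0,0]]]' ; python3 d.py .56 .03 .25
```

```text
time: 17.3
eef_pos: [0.4763, -0.2525, 0.1865]
tool_rot: [-2.41, -2.013, 0.0]
force: [0.8, -0.5, -0.4]
grip_width: 0.781
time: 17.55
eef_pos: [0.4799, -0.2541, 0.2568]
tool_rot: [2.403, 2.007, 0.004]
force: [0.8, 0.2, -0.6]
grip_width: 0.779
t 17.55 pos [ 0.4799 -0.2541  0.2568] F [ 0.77  0.25 -0.63] M [-0.03 -0.06  0.02] w 0.779
shift [0.2938 0.0281 0.0057] turn [ 0.0099  0.005  -0.0012]
```

```bash
python3 -m crank '[[[0.04,0.004,0,0,0,0],[0.08,0.008,0,0,0,0],[0.12,0.012,0,0,0,0],[0.16,0.016,0,0,0,0],[0.2,0.019,0,0.01,0.005,-0.001]]]';python3 -m crank '[[[0.04,0.004,0,0,0,0],[0.08,0.008,0,0,0,0],[0.094,0.009,0,0,0,0],[0.094,0.009,0,0,0,0],[0.094,0.009,0,0,0,0]]]' ; python3 d.py .56 .03 .2
```

```text
time: 17.97
eef_pos: [0.5308, -0.0575, 0.2496]
tool_rot: [-2.402, -2.008, 0.006]
force: [1.7, -0.3, 0.1]
grip_width: 0.784
time: 18.38
eef_pos: [0.5563, 0.0322, 0.2496]
tool_rot: [-2.399, -2.011, 0.006]
force: [1.5, -0.5, 0.4]
grip_width: 0.78
t 18.38 pos [0.5563 0.0322 0.2496] F [ 1.53 -0.54  0.4 ] M [-0.09  0.02 -0.03] w 0.78
shift [-0.0018  0.0046  0.0495] turn [-0.0115 -0.0047  0.0024]
```

```bash
python3 -m crank '[[[-0.0018,0.0045,0.03,-0.011,-0.005,0.002],[-0.0018,0.0045,0.05,-0.011,-0.005,0.002],[-0.0018,0.0045,0.05,-0.011,-0.005,0.002],[-0.0018,0.0045,0.05,-0.011,-0.005,0.002]]]' ; python3 - <<'E'
from d import *
go(.5597,.0297,.14)
g=r.grab_frame("scene")
crop(g,300,130,110,120,5,"s10.png")
E
```

```text
time: 18.72
eef_pos: [0.5594, 0.0268, 0.1991]
tool_rot: [-2.415, -2.008, 0.004]
force: [0.4, -0.4, -0.5]
grip_width: 0.782
t 18.72 pos [0.5594 0.0268 0.1991] F [ 0.37 -0.44 -0.46] M [-0.06  0.    0.05] w 0.782
shift [ 0.0029 -0.0001  0.0591] turn [-0.0022  0.0012 -0.0052]
```

View pics/s10.png

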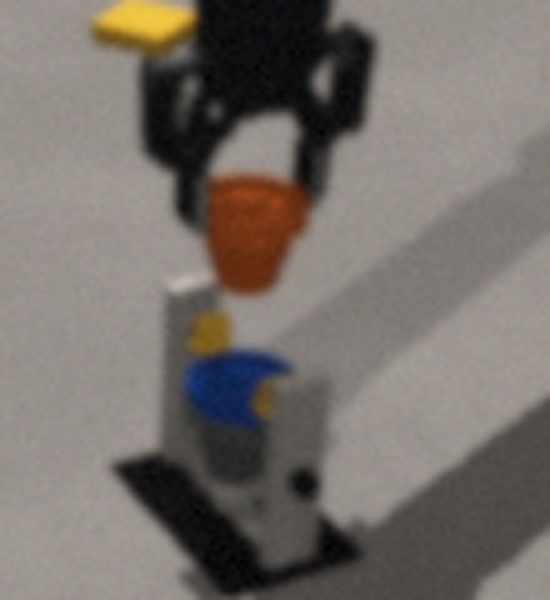

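```bash
python3 -m crank '[[[0.003,0,0.03,-0.002,0.001,-0.005],[0.003,0,0.055,-0.002,0.001,-0.005],[0.003,0,0.062,-0.002,0.001,-0.005],[0.003,0,0.062,-0.002,0.001,-0.005]]]' ; python3 d.py .5597 .0297 .115
```

```text
time: 19.1
eef_pos: [0.5602, 0.0312, 0.1374]
tool_rot: [-2.408, -2.017, -0.001]
force: [-0.8, 0.2, -0.1]
grip_width: 0.784
t 19.1 pos [0.5602 0.0312 0.1374] F [-0.84  0.25 -0.07] M [0.04 0.02 0.  ] w 0.784
shift [-0.0015 -0.0003  0.0224] turn [ 0.0003 -0.0005  0.0017]
```

```bash
python3 -m crank '[[[-0.0015,0,0.01,0,0,0.002],[-0.0015,0,0.02,0,0,0.002],[-0.0015,0,0.022,0,0,0.002],[-0.0015,0,0.022,0,0,0.002]]]' ; python3 d.py .5597 .0297 .105;  python3 -m crank '[[[0,0,0.003,0,0,0],[0,0,0.006,0,0,0],[0,0,0.006,0,0,0]]]'; python3 d.py .5597 .0297 .105
```

```text
time: 19.43
eef_pos: [0.5605, 0.0303, 0.1157]
tool_rot: [2.409, 2.015, 0.003]
force: [0.5, -0.3, -1.1]
grip_width: 0.782
t 19.43 pos [0.5605 0.0303 0.1157] F [ 0.47 -0.31 -1.09] M [-0.01 -0.04  0.05] w 0.782
shift [-0.0007 -0.0007  0.0107] turn [ 0.0018 -0.0008  0.0004]
time: 19.68
eef_pos: [0.5606, 0.0305, 0.1097]
tool_rot: [2.409, 2.015, 0.003]
force: [-0.9, -0.4, -0.5]
grip_width: 0.784
t 19.68 pos [0.5606 0.0305 0.1097] F [-0.95 -0.42 -0.5 ] M [-0.    0.07 -0.  ] w 0.784
shift [-0.0009 -0.0008  0.0047] turn [ 0.0022 -0.0008  0.0006]
```

```bash
python3 -m crank '[[[-0.0009,-0.0008,0.003,0.002,0,0],[-0.0009,-0.0008,0.005,0.002,0,0],[-0.0009,-0.0008,0.005,0.002,0,0],[-0.0009,-0.0008,0.005,0.002,0,0]]]' ; python3 d.py .5597 .0297 .1;  python3 -m crank '[[[0,0,0.001,0,0,0],[0,0,0.002,0,0,0],[0,0,0.002,0,0,0]]]'; python3 d.py .5597 .0297 .105
```

```text
time: 20.02
eef_pos: [0.5598, 0.03, 0.105]
tool_rot: [-2.409, -2.016, -0.002]
force: [-0.4, 0.9, -0.6]
grip_width: 0.781
t 20.02 pos [0.5598 0.03   0.105 ] F [-0.42  0.93 -0.63] M [ 0.06 -0.03  0.  ] w 0.781
shift [-0.0003 -0.0001  0.005 ] turn [ 0.0005 -0.0012  0.0008]
time: 20.27
eef_pos: [0.5601, 0.0303, 0.1032]
tool_rot: [-2.409, -2.016, -0.003]
force: [-0.2, 2.4, 1.9]
grip_width: 0.781
t 20.27 pos [0.5601 0.0303 0.1032] F [-0.2   2.44  1.9 ] M [ 0.33 -0.01  0.02] w 0.781
shift [-0.0007 -0.0003 -0.0018] turn [ 0.0012 -0.0017  0.0009]
```

```bash
python3 -m crank '[[[0.001,0,0,0.001,0,0],[0.001,0,0.001,0.001,0,0],[0.001,0,0.001,0.001,0,0]]]';  python3 d.py .5597 .0297 .1
```

```text
time: 20.52
eef_pos: [0.5603, 0.0305, 0.1023]
tool_rot: [-2.409, -2.015, -0.001]
force: [-0.4, 0.1, 4.4]
grip_width: 0.778
t 20.52 pos [0.5603 0.0305 0.1023] F [-0.41  0.07  4.39] M [0.06 0.12 0.  ] w 0.778
shift [-0.0009 -0.0004  0.0023] turn [ 0.0001 -0.0006  0.0004]
```

```bash
 python3 -m crank '[[[0,0,0.001,0,0,0],[0,0,0.002,0,0,0],[0,0,0.002,0,0,0]]]';python3 d.py .5597 .0297 .105
```

```text
time: 20.77
eef_pos: [0.5604, 0.0306, 0.1001]
tool_rot: [-2.41, -2.015, -0.002]
force: [1.1, 0.7, 2.9]
grip_width: 0.783
t 20.77 pos [0.5604 0.0306 0.1001] F [1.06 0.74 2.88] M [ 0.09 -0.18  0.01] w 0.783
shift [-0.001  -0.0005 -0.0049] turn [ 0.0005 -0.001   0.0004]
```

```bash
 python3 -m crank '[[[0,0,0.001,0,0,0],[0,0,0.002,0,0,0],[0,0,0.002,0,0,0]]]'|sed -n '2p;4p';python3 d.py .5597 .0297 .105
```

```text
eef_pos: [0.56, 0.0306, 0.0977]
force: [-1.1, -0.7, 2.0]
t 21.02 pos [0.56   0.0306 0.0977] F [-1.13 -0.66  1.97] M [-0.04 -0.17 -0.04] w 0.782
shift [-0.0009 -0.0001 -0.0073] turn [-0.0005 -0.0008  0.0004]
```

```bash
 python3 -m crank '[[[0,0,0.001,0,0,0],[0,0,0.002,0,0,0],[0,0,0.002,0,0,0]]]'|sed -n '2p;4p';python3 d.py .5597 .0297 .105
```

```text
eef_pos: [0.5602, 0.0313, 0.0962]
force: [0.6, 1.1, 4.1]
t 21.27 pos [0.5602 0.0313 0.0962] F [0.55 1.09 4.14] M [ 0.26 -0.08  0.03] w 0.779
shift [-0.0016 -0.0002 -0.0088] turn [-0.     -0.0017  0.0008]
```

```bash
 python3 -m crank '[[[0,0,0.001,0,0,0],[0,0,0.0015,0,0,0],[0,0,0.0015,0,0,0]]]'|sed -n '2p;4p';python3 d.py .5597 .0297 .105
```

```text
eef_pos: [0.5602, 0.0313, 0.0947]
force: [0.4, 1.2, 5.2]
t 21.52 pos [0.5602 0.0313 0.0947] F [0.36 1.2  5.17] M [ 0.31 -0.03 -0.  ] w 0.786
shift [-0.0016 -0.0002 -0.0103] turn [ 0.     -0.0016  0.0008]
```

```bash
 python3 -m crank '[[[0,0,0.001,0,0,0],[0,0,0.002,0,0,0],[0,0,0.002,0,0,0]]]'|sed -n '2p;4p';python3 d.py .5597 .0297 .105
```

```text
eef_pos: [0.5602, 0.0313, 0.0928]
force: [1.0, 1.0, 4.3]
t 21.77 pos [0.5602 0.0313 0.0928] F [1.05 0.99 4.29] M [ 0.28 -0.01 -0.05] w 0.781
shift [-0.0017 -0.0002 -0.0122] turn [ 0.     -0.0016  0.0009]
```

```bash
 python3 -m crank '[[[0,0,0.001,0,0,0],[0,0,0.002,0,0,0],[0,0,0.002,0,0,0]]]'|sed -n '2p;4p';python3 d.py .5597 .0297 .105
```

```text
eef_pos: [0.5602, 0.0314, 0.0908]
force: [0.4, 1.7, 4.7]
t 22.02 pos [0.5602 0.0314 0.0908] F [0.44 1.73 4.7 ] M [ 0.3  -0.01  0.  ] w 0.779
shift [-0.0017 -0.0002 -0.0142] turn [ 0.     -0.0016  0.001 ]
```

```bash
 python3 -m crank '[[[0,0,0.001,0,0,0],[0,0,0.002,0,0,0],[0,0,0.002,0,0,0]]]'|sed -n '2p;4p';python3 d.py .5597 .0297 .105
```

```text
eef_pos: [0.5603, 0.0314, 0.0889]
force: [-0.6, 1.4, 5.8]
t 22.27 pos [0.5603 0.0314 0.0889] F [-0.65  1.38  5.8 ] M [ 0.36  0.04 -0.03] w 0.782
shift [-0.0018 -0.0003 -0.0161] turn [ 0.0001 -0.0017  0.0009]
```

```bash
 python3 -m crank '[[[0,0,0.001,0,0,0],[0,0,0.002,0,0,0],[0,0,0.002,0,0,0]]]'|sed -n '2p;4p';python3 d.py .5597 .0297 .105
```

```text
eef_pos: [0.5603, 0.0315, 0.0869]
force: [0.1, 1.4, 6.1]
t 22.52 pos [0.5603 0.0315 0.0869] F [0.15 1.37 6.05] M [ 0.35  0.03 -0.02] w 0.784
shift [-0.0018 -0.0002 -0.0181] turn [ 0.0001 -0.0017  0.001 ]
```

```bash
 python3 -m crank '[[[0,0,0.001,0,0,0],[0,0,0.0015,0,0,0],[0,0,0.0015,0,0,0]]]'|sed -n '2p;4p';python3 d.py .5597 .0297 .105
```

```text
eef_pos: [0.5603, 0.0316, 0.0856]
force: [-0.4, 1.3, 6.0]
t 22.77 pos [0.5603 0.0316 0.0856] F [-0.41  1.31  5.97] M [0.32 0.16 0.  ] w 0.78
shift [-0.0019 -0.0003 -0.0194] turn [ 0.0002 -0.0018  0.001 ]
```

```bash
 python3 -m crank '[[[0,0,0.001,0,0,0],[0,0,0.001,0,0,0]]]'|sed -n '2p;4p';python3 d.py .5597 .0297 .105
```

```text
eef_pos: [0.5603, 0.0316, 0.0845]
force: [0.0, 3.0, 6.3]
t 22.93 pos [0.5603 0.0316 0.0845] F [0.01 3.03 6.27] M [ 0.4   0.19 -0.04] w 0.782
shift [-0.0019 -0.0002 -0.0205] turn [ 0.0001 -0.0018  0.001 ]
```

```bash
 python3 -m crank '[[[0,0,0.001,0,0,0],[0,0,0.001,0,0,0]]]'|sed -n '2p;4p';python3 d.py .5597 .0297 .105
```

```text
eef_pos: [0.5603, 0.0315, 0.0836]
force: [-0.6, 1.2, 6.8]
t 23.1 pos [0.5603 0.0315 0.0836] F [-0.61  1.16  6.77] M [0.35 0.08 0.  ] w 0.785
shift [-0.0019 -0.0003 -0.0214] turn [ 0.0002 -0.0017  0.001 ]
```

```bash
 python3 -m crank '[[[0,0,0.001,0,0,0],[0,0,0.001,0,0,0]]]'|sed -n '2p;4p';python3 d.py .5597 .0297 .105
```

```text
eef_pos: [0.5603, 0.0314, 0.0823]
force: [0.9, 1.2, 4.5]
t 23.27 pos [0.5603 0.0314 0.0823] F [0.9  1.22 4.52] M [ 0.35 -0.08 -0.03] w 0.781
shift [-0.0017 -0.0002 -0.0227] turn [ 0.0001 -0.0017  0.001 ]
```

```bash
 python3 -m crank '[[[0,0,0.0007,0,0,0],[0,0,0.0007,0,0,0]]]'|sed -n '2p;4p';python3 d.py .5597 .0297 .105
```

```text
eef_pos: [0.5603, 0.0315, 0.0817]
force: [-0.5, 1.9, 6.2]
t 23.43 pos [0.5603 0.0315 0.0817] F [-0.54  1.89  6.25] M [ 0.36  0.05 -0.03] w 0.782
shift [-0.0018 -0.0002 -0.0233] turn [ 0.0001 -0.0018  0.0009]
```

```bash
 python3 -m crank '[[[0,0,0.0005,0,0,0],[0,0,0.0005,0,0,0]]]'|sed -n '2p;4p';python3 d.py .5597 .0297 .105
```

```text
eef_pos: [0.5603, 0.0316, 0.0813]
force: [0.6, 2.3, 6.4]
t 23.6 pos [0.5603 0.0316 0.0813] F [0.59 2.34 6.42] M [ 0.4   0.07 -0.04] w 0.783
shift [-0.002  -0.0002 -0.0237] turn [ 0.0002 -0.0019  0.0011]
```

```bash
 python3 -m crank '[[[0,0,0.0006,0,0,0],[0,0,0.0006,0,0,0]]]'|sed -n '2p;4p';python3 d.py .5597 .0297 .105
```

```text
eef_pos: [0.5603, 0.0317, 0.0807]
force: [-0.3, 2.6, 6.3]
t 23.77 pos [0.5603 0.0317 0.0807] F [-0.28  2.59  6.35] M [0.4  0.09 0.02] w 0.783
shift [-0.002  -0.0002 -0.0243] turn [ 0.0001 -0.0019  0.0011]
```

```bash
 python3 -m crank '[[[0,0,0.0005,0,0,0],[0,0,0.0005,0,0,0]]]'|sed -n '2p;4p';python3 d.py .5597 .0297 .105
```

```text
eef_pos: [0.5603, 0.0316, 0.0802]
force: [-1.0, 2.8, 6.5]
t 23.93 pos [0.5603 0.0316 0.0802] F [-0.97  2.77  6.51] M [0.4  0.06 0.04] w 0.781
shift [-0.002  -0.0002 -0.0248] turn [ 0.0001 -0.0019  0.0011]
```

```bash
 python3 - <<'E'
from d import *
g=r.grab_frame("scene")
crop(g,320,180,60,80,8,"s11.png")
E
```

```text
(no output)
```

View pics/s11.png

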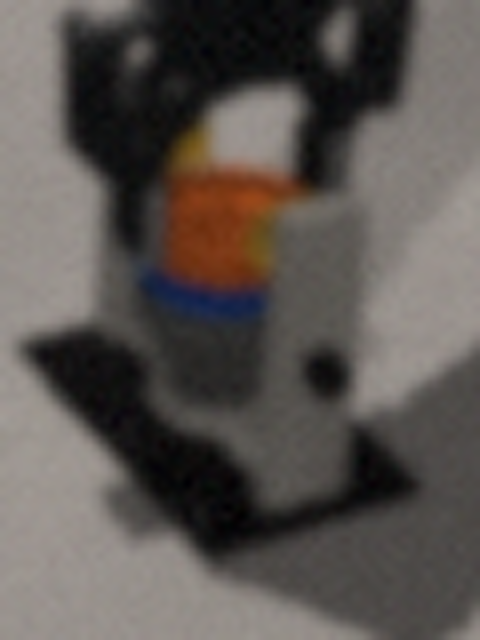

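```bash
 python3 -m crank '[[[0,0,-0.001,0,0,0],[0,0,-0.0015,0,0,0],[0,0,-0.0015,0,0,0]]]'|sed -n '2p;4p';python3 d.py .5597 .0297 .105
```

```text
eef_pos: [0.5603, 0.0317, 0.0818]
force: [0.4, 1.8, 6.9]
t 24.23 pos [0.5603 0.0317 0.0818] F [0.35 1.75 6.88] M [0.39 0.05 0.04] w 0.781
shift [-0.002  -0.0003 -0.0232] turn [ 0.0002 -0.0019  0.0011]
```

```bash
 python3 -m crank '[[[0,0,-0.001,0,0,0],[0,0,-0.0015,0,0,0],[0,0,-0.0015,0,0,0]]]'|sed -n '2p;4p';python3 d.py .5597 .0297 .105
```

```text
eef_pos: [0.5602, 0.0317, 0.0824]
force: [2.7, 3.0, -0.8]
t 24.48 pos [0.5602 0.0317 0.0824] F [ 2.74  2.96 -0.84] M [ 0.64 -0.61 -0.04] w 0.776
shift [-0.002  -0.0001 -0.0226] turn [-0.     -0.0024  0.0011]
```

```bash
 python3 -m crank '[[[0,0,-0.0006,0,0,0],[0,0,-0.0006,0,0,0]]]'|sed -n '2p;4p';python3 d.py .5597 .0297 .105
```

```text
eef_pos: [0.56, 0.0316, 0.0826]
force: [4.0, 3.5, -3.1]
t 24.65 pos [0.56   0.0316 0.0826] F [ 4.01  3.54 -3.15] M [ 0.86 -0.82 -0.04] w 0.781
shift [-0.0018 -0.     -0.0224] turn [-0.0004 -0.0026  0.0009]
```

```bash
 python3 -m crank '[[[0,0,0.0013,0,0,0],[0.0007,0,0.0013,0,0,0]]]'|sed -n '2p;4p';python3 -m crank '[[[0,0,0,0,0,0],[0,0,0,0,0,0],[0,0,0,0,0,0],[0,0,0,0,0,0]]]' -1|sed -n '2,5p'; python3 d.py .5597 .0297 .105
```

```text
eef_pos: [0.5601, 0.0312, 0.0821]
force: [0.6, 1.2, 4.4]
eef_pos: [0.5594, 0.0306, 0.0814]
tool_rot: [-2.409, -2.014, 0.002]
force: [-0.5, 0.4, 0.8]
grip_width: 0.999
t 25.15 pos [0.5594 0.0306 0.0814] F [-0.47  0.38  0.81] M [-0.05  0.01  0.01] w 0.999
shift [-0.0008  0.0004 -0.0236] turn [-0.0019  0.0002 -0.0001]
```

```bash
python3 -m crank '[[[0,0,-0.02,0,0,0],[0,0,-0.05,0,0,0],[0,0,-0.08,0,0,0],[0,0,-0.11,0,0,0],[-0.02,0,-0.14,0,0,0]]]'; python3 -m crank '[[[-0.04,0,0,0,0,0],[-0.08,0,0,0,0,0],[-0.12,0,0,0,0,0],[-0.16,0,0,0,0,0],[-0.2,0,0,0,0,0]]]'; python3 - <<'E'
from d import *
g=r.grab_frame("scene");f=r.grab_frame("top")
crop(g,320,180,60,80,8,"s12.png")
crop(f,280,190,70,60,8,"t12.png")
E
```

```text
time: 25.57
eef_pos: [0.5561, 0.0158, 0.2234]
tool_rot: [-2.401, -2.022, -0.003]
force: [1.1, 1.0, 0.0]
grip_width: 0.996
time: 25.98
eef_pos: [0.5201, -0.1874, 0.2218]
tool_rot: [-2.409, -2.015, 0.001]
force: [1.4, 0.2, 0.9]
grip_width: 1.0
```

View pics/s12.png

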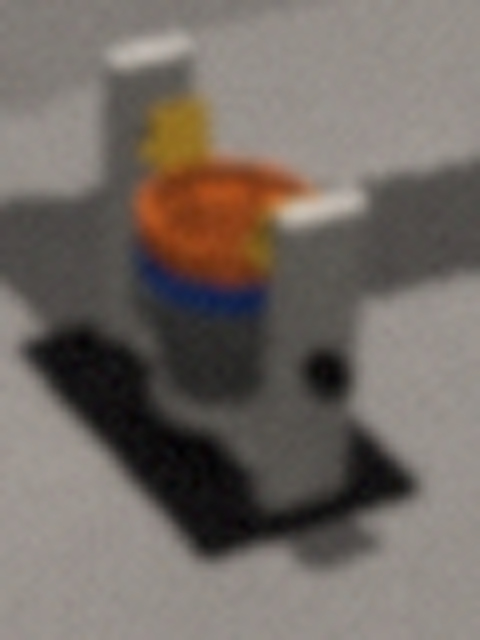

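View pics/t12.png

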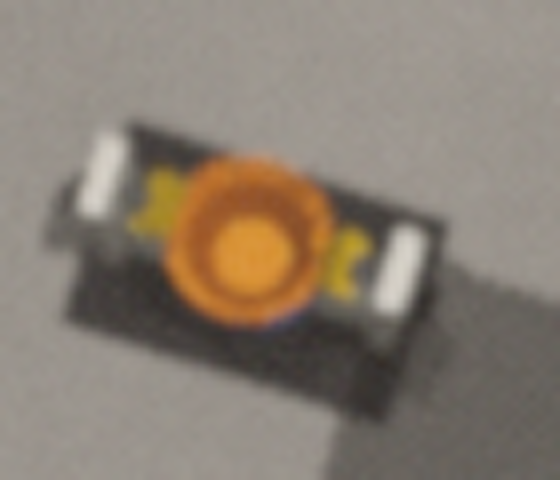

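```bash
 python3 - <<'E'
import cv2,numpy as np
ims=[cv2.imread("pics/"+n) for n in("t9.png","t12.png","t1.png")]
a,b=ims[:2]
v=np.hstack([cv2.resize(x[130:330,100:420],None,fx=1.25,fy=1.25) for x in(a,b)])
v=cv2.resize(v,None,fx=1,fy=1)
cv2.imwrite("pics/cmp.png",v)
# profiles along holder axis in t9/t12: from left post centre (103,175) to right post(402,270)
p0,p1=np.array([103,175.]),np.array([402,270.])
for nm,x in(("t9",a),("t12",b)):
    for off in(-8,8):
        n=np.array([-(p1-p0)[1],(p1-p0)[0]]);n=n/np.linalg.norm(n)
        L=[]
        for t in np.arange(0,314,8):
            q=p0+(p1-p0)*t/314+n*off
            L.append(tuple(int(k) for k in cv2.getRectSubPix(x,(5,5),tuple(q.tolist())).mean((0,1))))
        print(nm,off,"S:",[max(l)-min(l) for l in L]); print("   R-B",[l[2]-l[0] for l in L])
E
```

```text
t9 -8 S: [15, 15, 15, 12, 12, 35, 80, 114, 121, 112, 71, 11, 69, 81, 73, 68, 65, 65, 70, 79, 81, 83, 79, 71, 61, 54, 53, 68, 62, 12, 58, 109, 135, 119, 85, 43, 13, 11, 14, 15]
   R-B [15, 15, 15, 12, 12, 35, 80, 114, 121, 112, 71, -9, -69, -81, -73, -68, -65, -65, -70, -79, -81, -83, -79, -71, -61, -54, -53, -68, -62, -10, 58, 109, 135, 119, 85, 43, 13, 11, 14, 15]
t9 8 S: [14, 13, 11, 11, 7, 13, 46, 94, 120, 123, 75, 19, 75, 81, 72, 70, 76, 87, 103, 110, 113, 113, 111, 108, 98, 79, 57, 55, 51, 4, 67, 114, 122, 77, 27, 5, 6, 13, 14, 16]
   R-B [14, 13, 11, 11, 7, 13, 46, 94, 120, 123, 75, -16, -75, -81, -72, -70, -76, -87, -103, -110, -113, -113, -111, -108, -98, -79, -57, -55, -51, 2, 67, 114, 122, 77, 27, 5, 6, 13, 14, 16]
t12 -8 S: [16, 13, 13, 12, 12, 37, 82, 117, 123, 120, 124, 131, 143, 131, 116, 110, 112, 112, 113, 118, 124, 129, 123, 113, 102, 94, 97, 120, 146, 133, 108, 115, 140, 123, 83, 41, 14, 13, 14, 15]
   R-B [16, 13, 13, 12, 12, 37, 82, 117, 123, 120, 124, 131, 143, 131, 116, 110, 112, 112, 113, 118, 124, 129, 123, 113, 102, 94, 97, 120, 146, 133, 108, 115, 140, 123, 83, 41, 14, 13, 14, 15]
t12 8 S: [15, 14, 12, 9, 7, 14, 50, 98, 121, 124, 131, 141, 135, 123, 115, 115, 123, 132, 147, 159, 161, 163, 160, 151, 140, 122, 102, 101, 124, 122, 110, 122, 123, 80, 27, 8, 10, 13, 14, 15]
   R-B [15, 14, 12, 9, 7, 14, 50, 98, 121, 124, 131, 141, 135, 123, 115, 115, 123, 132, 147, 159, 161, 163, 160, 151, 140, 122, 102, 101, 124, 122, 110, 122, 123, 80, 27, 8, 10, 13, 14, 15]
```

View pics/cmp.png

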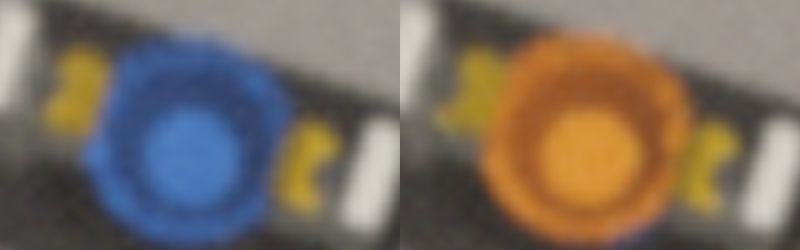

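```bash
 python3 - <<'E'
from d import *
im0=cv2.imread("pics/top0.png"); f=r.grab_frame("top"); cv2.imwrite("pics/top12.png",f["img"])
g=r.grab_frame("scene")
p0,p1=np.array([103,175.]),np.array([402,270.])
for nm,im in(("t0",im0),("now",f["img"])):
    x=cv2.resize(im[190:250,280:350],None,fx=8,fy=8,interpolation=cv2.INTER_CUBIC)
    for off in(-8,8):
        n=np.array([-(p1-p0)[1],(p1-p0)[0]]);n=n/np.linalg.norm(n); L=[]
        for t in np.arange(0,314,8):
            q=p0+(p1-p0)*t/314+n*off; l=cv2.getRectSubPix(x,(5,5),tuple(q.tolist())).mean((0,1)); L.append(int(l[2])-int(l[0]))
        print(nm,off,L[:11],L[-12:])
# scene: far catch before/after
a=cv2.imread("pics/scene0.png"); b=g["img"]
v=np.hstack([cv2.resize(i[180:245,325:375],None,fx=7,fy=7,interpolation=cv2.INTER_CUBIC) for i in(a,b)])
cv2.imwrite("pics/cmp2.png",v)
E
```

```text
t0 -8 [16, 15, 14, 12, 10, 33, 77, 110, 122, 117, 93] [14, 38, 75, 109, 129, 114, 82, 40, 13, 11, 13, 15]
t0 8 [14, 14, 12, 10, 8, 11, 42, 89, 111, 117, 93] [15, 45, 81, 112, 117, 74, 25, 5, 7, 13, 15, 14]
now -8 [15, 15, 13, 11, 11, 34, 81, 118, 124, 121, 122] [144, 131, 114, 120, 137, 123, 86, 41, 14, 13, 15, 16]
now 8 [15, 12, 12, 10, 7, 16, 52, 98, 123, 126, 132] [121, 120, 107, 120, 124, 80, 30, 9, 10, 12, 13, 15]
```

View pics/cmp2.png

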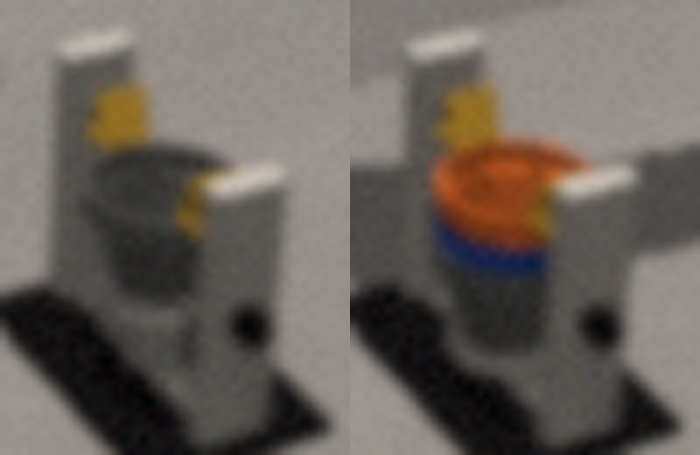

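```bash
 python3 -c "
from bench import r
print(r.sense()['force'],r.sense()['time']); print(r.hand_in())"
```

```text
[ 0.07877481  0.67715976 -0.3503616 ] 26.1833
the job is handed in; nothing more can be done
None
```

The blue cup is nested in the grey one and the orange cup in the blue one. Both were pressed down until they clicked, and the stack was still held down after I let go. The job was handed in at about 26 s.

**Presses:** The press force reached about 5 N for the blue cup and 7 N for the orange, well below the 24 N ramming limit. In each press the force dropped, which I took as the click. Afterwards each cup resisted an upward pull before I opened the gripper, the blue against about 8 N and the orange against about 3 N.

**Last pictures:** Both catches are where they stood at the start (shut), to within about 1 mm. The orange rim sits right under the noses, with an even blue band below it.

**Not certain:**
- During the orange press there was a steady sideways force of 1 to 3 N. It suggests a small off-centre grip, and it was gone once the gripper opened.
- A thin blue sliver shows beside the orange rim in the top view. It could be a small sideways offset between the two cups; I did not measure it.
- I judged tilt and rim height only by eye and from the arm's height readings.

The arm did not go near the bottle, mouse, jar or bracket. I did not re-measure their positions at the end.

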